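# Gauge brass bars against a flip stop and hold them under a retaining bar

## Robot

A 7-joint arm with a two-finger parallel gripper is mounted at the origin on a cart in front of the work surface, level with it; the furniture and walls round the work are solid. World frame = base frame: x ahead of the robot, y to its left, z up, the work surface at z = 0. Lengths are in m, angles in rad, forces in N, time in s.
With the tool pointing down it reaches from about 0.4 to 0.85 m from the base axis. Payload 4.5 kg.
Tool frame: the origin (TCP) lies between the finger pads; the fingertips stand 11 mm ahead of it and the grasp point (between the pads) lies 8 mm behind it (r.nose_length is the distance from the TCP to the fingertips, in m); z points along the fingers, y is the line along which they close (so a half turn about z gives the same grasp; the last joint's range is limited). The gripper opens to 88 mm and grips with 3 to 60 N. Pads are 18 mm wide; open, the fingers measure 123 mm over their backs; the gripper's body (75 mm by 187 mm) begins 45 mm behind the grasp point.
Start: joints at [1.346, 0.689, -0.195, 1.565, 0.157, 0.902, -0.215], TCP at [0.16, -0.604, 0.25] pointing down, gripper open.
Joint ranges: [-3.01, 3.01], [-0.46, 2.08], [-1.47, 1.51], [0.13, 2.56], [-1, 4.14], [0.04, 2.09], [-2.66, 2.66]. Speed limits (rad/s): [2.57, 2.57, 3.14, 3.14, 3.14, 3.14, 3.14].

## Interface

Orientations are given as a unit quaternion [x, y, z, w].
In Python, from plant import get_state, snapshot, camera_model, r gives the robot as it stands.
- The arm moves only by the shell command python3 -m inch 'ROWS' [FORCE]. ROWS is text: rows parted by semicolons, each of 7 numbers parted by spaces: the opening, from -1 (shut) to 1 (fully open), then the shift along the tool's x, y, z in m, then the turn, a rotation vector about the tool's x, y, z in rad. A call has 1 to 20 rows; each row shifts and turns the commanded pose from where the row before left it, along the tool's axes as they then stand; what a row does not reach is not made up. A row lasts 1/12 s, in which the tool goes at most 41.7 mm and 7.16 degrees, less where a joint would pass 70% of its speed; a pose out of reach is approached as far as the arm can. A call is refused whole if a number of a shift passes 0.0417 or a number of a turn 0.125, either way. A call with a gripper value outside its range is refused whole. The fingers move at their own pace and stop on an object; FORCE is the grip in N (left out, the last holds). Time passes only in rows, so rows that do not move let the fingers close. It gives the time, the measured TCP pose, the force, the opening and the grip force at its end, in the units of the state.
- get_state(): the state, without advancing time (a new reading comes with each control period).
- snapshot(name): name is "scene" or "top" or "wrist"; returns (picture, depth): 384x512x3 uint8, red, green, blue; 384x512 float32, m along the optical axis (not along the pixel's ray), 0 where there is no reading.
- camera_model(name): a dict with "intrinsics" (3x3 intrinsics, pixels), "view" (4x4, takes a point from world to camera coordinates). Camera axes: x right, y down, z forward; pixel columns grow to the right and rows downward; lengths in m; the calibration is good to about 2 mm. A picture is of the moment at which its call begins: read the wrist's pose just before it. camera_model takes no time and is no camera call; for the wrist camera it gives the pose at the moment of the call.
- r.finish_job(): hands the job in; it is judged then, once.
The state is a dict: "clock": time; "q": joint angles; "qd": joint speeds; "joint_torque": joint torques, N m; "tool_pos": TCP position; "eef_rot": TCP orientation; "contact_force": force on the tool from outside, world axes, zero at the start; "moment": the same for the moment, N m; "opening": opening from 0.0 (shut) to 1.0 (fully open); "finger_force": force on a finger pad.
Only numpy, scipy, OpenCV 4.12 (cv2) and the standard library are available. Lean on these libraries where they do the work, as an engineer would, in place of code of your own. Each camera call takes 0.05 s, during which the arm holds its last target. There are 200 camera calls.

## Task

Get the sawing jig loaded: lift the brush off it and set it down flat on the worktop, flip the jig's stop down, and lay every brass bar flat in a channel of its own with one end butted squarely against the stop. Then, with the stop still down, lay the retaining bar across the bars into the two saddles, centred between front post and fence, and last flip the stop up and back so that it stays up, the bars keeping the positions they were gauged to. Leave the jar and the roll of tape where they stand.

Things in the scene. Friction and masses are not known exactly. Their poses are not given: they have to be found in the camera images.
- jig: Fixed sawing jig, 193 x 165 mm (x, y), flat on the worktop, yawed a little. Origin: underside, centre channel. x: across the channels to the fence; y: along them to the flip stop; z up. Channel floors z = 12 mm, y -80 to 75. Three open channels 26 mm wide, centres x = -42, 0, 42; ribs between and beside them 16 mm wide, tops z = 16, y -80 to 35.
- lane0 (a point): Front channel's centre line (jig x = -42 mm) on its floor, at the plane of the lowered stop's gauge face (jig y = 60 mm, z = 12 mm); axes as the jig.
- lane1 (a point): The same for the centre channel (jig x = 0).
- lane2 (a point): The same for the rear channel (jig x = 42 mm), beside the fence (steel, x 78 to 98 mm, y -80 to 85, top z = 28 mm).
- saddle (a point): Midway between the two saddles (jig x = 0, y = 20 mm) at their floor height, z = 28 mm: where the middle of the retaining bar's underside belongs; axes as the jig. One saddle is on the fence, one on the front post (x -95 to -77 mm, y 0 to 40); each has two lugs 9 mm high, 30 mm apart in y.
- flip_stop (a joint): Flip stop's angle (rad): steel leaf 147 x 8 x 24 mm hinged on the fence about jig y. 0: down, level across the channels, lower edge 4 mm over their floors, taking jig y 60 (gauge face, looking to -y) to 68 mm. Grows as the free front end rises and goes back; 1.57 upright, 1.85 limit. Below upright it falls by its weight (0.12 kg, damped); beyond, it stays leaning back.
- stop_hinge (a point): Fixed point on the flip stop's hinge axis (along jig y), at jig x = 88, y = 64, z = 36 mm.
- stop_handle (a point): Middle of the stop's handle: round pin 12 mm thick, 38 mm long, parallel to the hinge axis, sticking out of the leaf's free end to jig +y (y 68 to 106 mm; this point y = 89). At stop angle q it is at jig x = 88 - 130 cos q - 4 sin q, z = 36 + 130 sin q - 4 cos q mm (down: x = -42, z = 32).
- retainer: Loose retaining bar: flat steel bar 190 x 20 x 10 mm with a wooden grip block 50 x 16 mm, 26 mm high, on the middle of its top (36 mm in all), 0.32 kg. Origin: middle of its underside; x along it, y across, z up. Either way round will do.
- brush: Loose oval bench brush, bristles down, 55 wide (x) x 125 long (y) x 40 mm high, 0.11 kg, left lying on the jig's ribs. Origin: middle of its underside, z up. The worktop right and in front of the jig (world x 0.38 to 0.44, y -0.25 to -0.13 m) is bare.
- bar_a: Loose brass bar 92 x 16 x 14 mm (x, y, z), up to 0.3 kg, lying on the worktop left or right of the jig; absent in some runs. Origin: middle of its underside; x along its length. Either end may go to the stop.
- bar_a_end0 (a point): Centre of the end face of bar_a at its -x end, 7 mm above its underside.
- bar_a_end1 (a point): Centre of the end face of bar_a at its +x end, 7 mm above its underside.
- bar_b: Loose brass bar 106 x 16 x 14 mm (x, y, z), up to 0.3 kg, lying on the worktop left or right of the jig; absent in some runs. Origin: middle of its underside; x along its length. Either end may go to the stop.
- bar_b_end0 (a point): Centre of the end face of bar_b at its -x end, 7 mm above its underside.
- bar_b_end1 (a point): Centre of the end face of bar_b at its +x end, 7 mm above its underside.
- bar_c: Loose brass bar 120 x 16 x 14 mm (x, y, z), up to 0.3 kg, lying on the worktop left or right of the jig; absent in some runs. Origin: middle of its underside; x along its length. Either end may go to the stop.
- bar_c_end0 (a point): Centre of the end face of bar_c at its -x end, 7 mm above its underside.
- bar_c_end1 (a point): Centre of the end face of bar_c at its +x end, 7 mm above its underside.
- jar: Bystander: small round flux jar with a lid, 48 mm wide, 60 mm high; origin under its middle.
- tape: Bystander: roll of yellow tape, 52 mm wide, 36 mm high; origin under its middle.

How it is judged:
By the outcome, as a careful person would: the job done as asked, in the order asked, and still so for the second after the job is handed in, with the robot touching nothing.
Of bar_a, bar_b, bar_c only 2 to 3 are there at a start; the rules pass over those that are not, and their reading is None.
At some moment in a run one of bar_a, bar_b, bar_c, retainer may be knocked a few centimetres aside while the robot is not near it.
Once in a run the grip may slacken for a moment while it holds something.
It also fails if it takes over 208 s, if anything falls off the work surface, if the arm or the gripper's body presses on something with over 40 N, if the wrist force passes 120 N, or if a joint passes its speed limit or range.

## Working session

There is one attempt and no reset: what is moved stays moved. The work goes in short steps, Python scripts to look and compute and a shell command to move; the robot and the scene stay as the last step left them, time stands still between calls to the robot, and variables do not carry over. Pictures are saved under pics/ and viewed, at most 14 in all, crops included, and the job is handed in when it is done.

```bash
ls; mkdir -p pics; python3 - <<'E'
from plant import *
import cv2,numpy as np
s=get_state();print({k:np.round(v,3) for k,v in s.items()})
for n in("scene","top"):
    p,d=snapshot(n);cv2.imwrite(f"pics/{n}0.png",p[...,::-1]);np.savez(f"{n}0.npz",p=p,d=d)
    m=camera_model(n);print(n,np.round(m["intrinsics"],1).tolist(),np.round(m["view"],3).tolist())
E
```

```text
pics
{'clock': np.float64(0.0), 'q': array([ 1.346,  0.69 , -0.195,  1.566,  0.157,  0.902, -0.215]), 'qd': array([ 0.001, -0.001, -0.001,  0.001, -0.   ,  0.   , -0.002]), 'joint_torque': array([ 1.0000e-03, -5.2756e+01, -1.2670e+00, -1.5343e+01, -5.3000e-02,
        7.0000e-03,  0.0000e+00]), 'tool_pos': array([ 0.16 , -0.604,  0.249]), 'eef_rot': array([ 0.992,  0.129, -0.   , -0.001]), 'contact_force': array([ 0.881, -0.061, -0.698]), 'moment': array([-0.009,  0.039,  0.032]), 'finger_force': np.float64(0.0), 'opening': np.float64(0.996)}
scene [[357.1, 0.0, 254.3], [0.0, 357.1, 190.7], [0.0, 0.0, 1.0]] [[-0.858, -0.514, 0.01, 0.485], [-0.428, 0.704, -0.567, 0.222], [0.284, -0.491, -0.824, 0.836], [0.0, 0.0, 0.0, 1.0]]
top [[476.8, 0.0, 250.2], [0.0, 476.8, 193.6], [0.0, 0.0, 1.0]] [[0.159, -0.987, 0.008, -0.018], [-0.789, -0.132, -0.6, 0.464], [0.594, 0.089, -0.8, 1.052], [0.0, 0.0, 0.0, 1.0]]
```

View pics/top0.png

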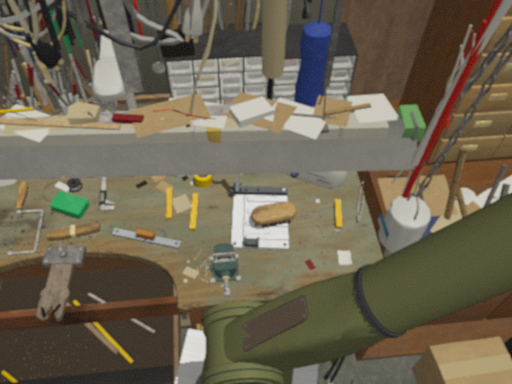

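View pics/scene0.png

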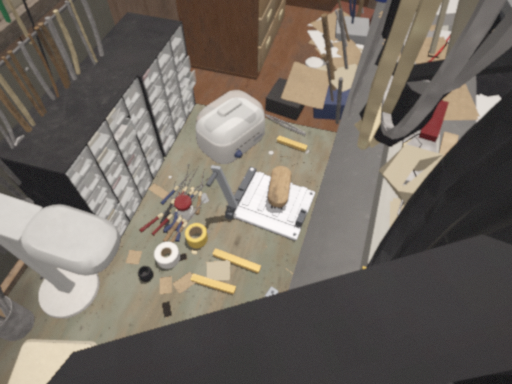

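```bash
cat > h.py <<'E'
import numpy as np,cv2
from plant import *
from scipy.spatial.transform import Rotation as R
def cloud(n,d,m=None):
    m=m or camera_model(n);K=m["intrinsics"];V=np.array(m["view"])
    v,u=np.mgrid[:d.shape[0],:d.shape[1]]
    c=np.stack([(u-K[0][2])/K[0][0]*d,(v-K[1][2])/K[1][1]*d,d],-1)
    return (c-V[:3,3])@V[:3,:3]
def plane(n,uv,z,m=None):
    m=m or camera_model(n);K=np.array(m["intrinsics"]);V=np.array(m["view"])
    uv=np.atleast_2d(uv).astype(float)
    r=np.c_[(uv-K[:2,2])/K[[0,1],[0,1]],np.ones(len(uv))]@V[:3,:3]
    o=-V[:3,:3].T@V[:3,3]
    return o+r*((z-o[2])/r[:,2])[:,None]
def proj(n,P,m=None):
    m=m or camera_model(n);K=np.array(m["intrinsics"]);V=np.array(m["view"])
    c=np.atleast_2d(P)@V[:3,:3].T+V[:3,3];return (c[:,:2]/c[:,2:])*K[[0,1],[0,1]]+K[:2,2]
E
python3 - <<'E'
from h import *
f=np.load("top0.npz");p,d=f["p"],f["d"];X=cloud("top",d)
for u,v,l in [(110,265,'table'),(262,218,'brush'),(169,202,'bar'),(194,211,'bar'),(338,213,'bar'),(203,181,'tape'),(147,236,'grip'),(120,234,'steel'),(178,243,'steel'),(225,250,'vise'),(258,190,'fence'),(233,190,'?'),(213,160,'shelf'),(320,178,'case'),(300,140,'shelf'),(340,257,'paper'),(225,280,'vise')]: print(l,X[v,u].round(3))
hsv=cv2.cvtColor(p,cv2.COLOR_RGB2HSV)
m=cv2.inRange(hsv,(18,120,120),(35,255,255))
n,L,S,C=cv2.connectedComponentsWithStats(m)
for i in range(1,n):
    if S[i,4]>40 and 170<C[i,1]<260:
        c=cv2.findContours((L==i).astype('uint8'),0,2)[0][0]
        P=plane("top",c[:,0],.014)[:,:2]; r=cv2.minAreaRect((P*1000).astype('float32')); print(C[i].round(),S[i,4],np.round(r[0]),np.round(r[1]),round(r[2],1),np.median(X[L==i],0).round(3))
c=cv2.resize(p[150:290,90:370],None,fx=2.8,fy=2.8,interpolation=cv2.INTER_CUBIC);cv2.imwrite("pics/c1.png",c[...,::-1])
E
```

```text
table [ 0.333  0.443 -0.104]
brush [0.456 0.024 0.059]
bar [0.495 0.296 0.017]
bar [0.479 0.22  0.012]
bar [ 0.536 -0.182  0.017]
tape [0.573 0.213 0.033]
grip [0.368 0.321 0.03 ]
steel [0.371 0.401 0.013]
steel [0.372 0.239 0.009]
vise [0.33  0.099 0.083]
fence [0.568 0.051 0.032]
? [0.56  0.122 0.028]
shelf [0.234 0.085 0.537]
case [ 0.635 -0.121  0.041]
shelf [ 0.29  -0.049  0.549]
paper [ 0.402 -0.195  0.006]
vise [0.259 0.086 0.063]
[203. 181.] 178 [588. 220.] [45. 52.] 9.5 [0.58  0.214 0.026]
[ 21. 194.] 122 [452. 724.] [94. 21.] 12.8 [0.453 0.719 0.022]
[169. 203.] 223 [495. 298.] [114.  20.] 14.8 [0.492 0.296 0.014]
[194. 211.] 251 [480. 221.] [124.  20.] 9.3 [0.476 0.22  0.014]
[338. 213.] 199 [ 539. -181.] [98. 20.] 3.1 [ 0.541 -0.181  0.014]
[ 59. 233.] 120 [347. 567.] [24. 59.] 19.5 [0.343 0.559 0.022]
```

View pics/c1.png

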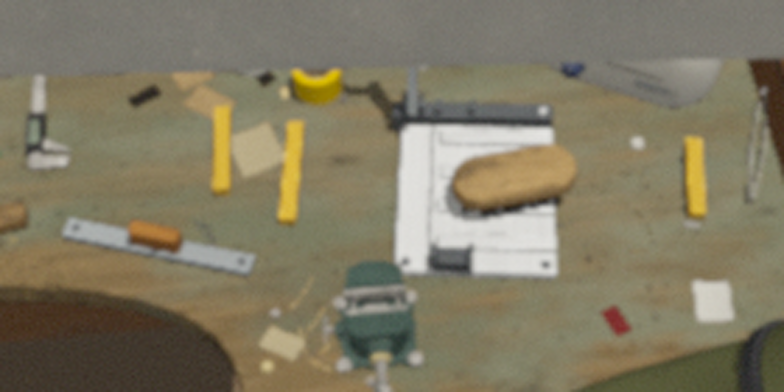

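```bash
python3 - <<'E'
from h import *
A=[]
for n in("top","scene"):
    f=np.load(n+"0.npz");d=f["d"];X=cloud(n,d)[d>0];A.append(X)
X=np.concatenate(A)
# height map max, cells 5cm in x,y
for lo,hi in((.15,.35),(.35,.8)):
    print(lo,hi);q=X[(X[:,2]>lo)&(X[:,2]<hi)&(X[:,0]>-.3)&(X[:,0]<.9)&(abs(X[:,1])<.8)]
    H,_,_=np.histogram2d(q[:,0],q[:,1],bins=[np.arange(-.3,.95,.1),np.arange(-.8,.85,.1)]);Z=H*0
    print(H.astype(int))
q=X[(X[:,2]>.4)&(X[:,2]<.65)&(X[:,0]>.1)&(X[:,0]<.6)&(X[:,1]>.0)&(X[:,1]<.2)];print(np.percentile(q,[1,10,50,90,99],axis=0).round(3))
# jig white plate in top & scene
for n in("top","scene"):
    f=np.load(n+"0.npz");p,d=f["p"],f["d"];X=cloud(n,d)
    hsv=cv2.cvtColor(p,cv2.COLOR_RGB2HSV)
    m=((hsv[...,1]<40)&(hsv[...,2]>150)&(abs(X[...,0]-.48)<.15)&(abs(X[...,1]-.03)<.13)&(X[...,2]<.06)).astype('uint8')
    k,L,S,C=cv2.connectedComponentsWithStats(m);i=1+S[1:,4].argmax();m=(L==i)
    v,u=np.nonzero(m);P=plane(n,np.c_[u,v],.012)[:,:2]*1000
    r=cv2.minAreaRect(P.astype('float32'));print(n,S[i],np.round(r[0]),np.round(r[1]),round(r[2],2),cv2.boxPoints(r).round().tolist(),np.median(X[m],0).round(3))
    c=cv2.resize(p[S[i,1]-40:S[i,1]+90,S[i,0]-40:S[i,0]+120],None,fx=5,fy=4.6 if 0 else 5,interpolation=cv2.INTER_CUBIC);cv2.imwrite(f"pics/j{n}.png",c[:600,:800,::-1]);print(S[i,:2]-40)
E
```

```text
0.15 0.35
[[   0    0    0    0    0    0    0    0    0    0    0    0    0    0
     0    0]
 [   0    0    0    0    0    0    0    0    0    0    0    0    0    0
     0    0]
 [   0    0    0    0    0    0    0    0   12    0    0    0    0    0
     0    0]
 [   0    0    0    0    0    0    0    0   11    0    0    0    0    0
     0    0]
 [   0   96   25    0    0    0    0    0    0    0    0    0    0    0
     0    0]
 [   0    0    0    0    0   46    0    0    0    0    0    0    0    0
     0    0]
 [   0    0    0    0    0    0    0    0    0    0    0    0    0    0
     0    0]
 [   0    0    0    0   14    0    0    0    0    0    0    0    0    0
     0    0]
 [   0    0  313  515   50    0    0    0    0  168    0  108  629    0
     0    0]
 [  17   61    1   62    0    0    0    0    0   25    0    0   57    0
     0    0]
 [   0    0    0    0    0    0    0    0    0 1032 3789 2734  543   67
   206  363]
 [   0  236 1464 1445    0    0 1622 1606 2967 4017 2395 3489  524  303
  1312  650]]
0.35 0.8
[[    0     0     0     0     0     0     0     0     0     
[... 869 characters left out ...]
    0     0     0     0     0     0     0     0    69
   3908     0     0     0]
 [    0     0     0     0     0     0     0     0     0     0     0     0
    566    17   114   190]
 [    0     0   182  1039     0     0     0     0     0     0   142   357
    205   284    86    65]]
[[0.201 0.002 0.518]
 [0.222 0.023 0.529]
 [0.265 0.113 0.563]
 [0.331 0.184 0.597]
 [0.364 0.198 0.637]]
top [ 231  194   59   55 2067] [480.  32.] [179. 159.] 8.12 [[381.0, 98.0], [403.0, -60.0], [580.0, -34.0], [557.0, 123.0]] [0.456 0.049 0.013]
[191 154]
scene [ 234  171   82   69 2742] [481.  33.] [179. 165.] 7.88 [[381.0, 102.0], [403.0, -61.0], [581.0, -37.0], [558.0, 127.0]] [0.471 0.055 0.013]
[194 131]
```

View pics/jscene.png

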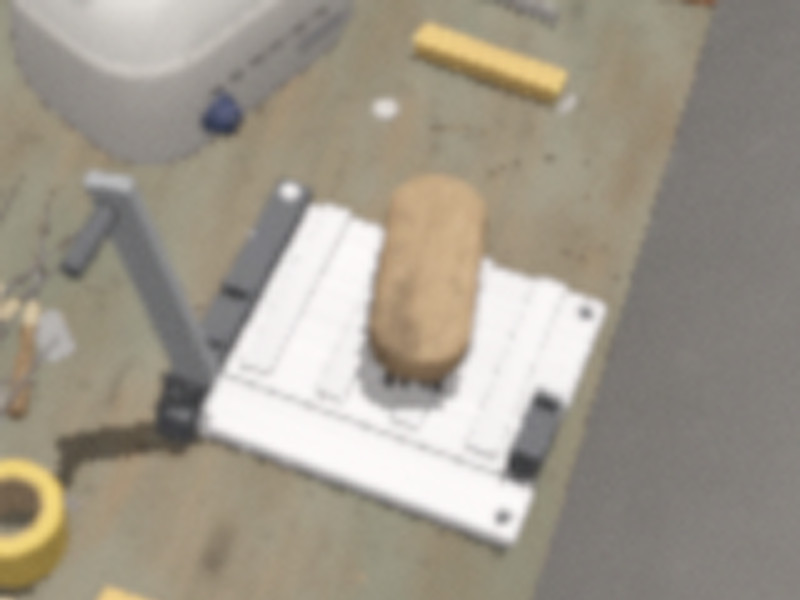

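```bash
python3 - <<'E'
from h import *
A=[]
for n in("top","scene"):
    f=np.load(n+"0.npz");d=f["d"];A.append(cloud(n,d)[d>0])
X=np.concatenate(A)
X=X[(X[:,0]>.1)&(X[:,0]<.9)&(X[:,1]>-.65)&(X[:,1]<.6)]
xb=np.arange(.1,.91,.05);yb=np.arange(-.65,.61,.05)
Z=np.full((len(xb)-1,len(yb)-1),-99.);Zl=Z*0+99
i=np.digitize(X[:,0],xb)-1;j=np.digitize(X[:,1],yb)-1;ok=X[:,2]<.42
np.maximum.at(Z,(i[ok],j[ok]),X[ok,2]*100)
print('cols y',(yb[:-1]*100).astype(int))
for k in range(len(xb)-1):print('x%.2f'%xb[k],' '.join('%3d'%z if z>-90 else '  .' for z in Z[k]))
np.minimum.at(Zl,(i[~ok],j[~ok]),X[~ok,2]*100)
print('lowest above .42')
for k in range(len(xb)-1):print('x%.2f'%xb[k],' '.join('%3d'%z if z<98 else '  .' for z in Zl[k]))
E
```

```text
cols y [-65 -60 -54 -49 -44 -39 -34 -29 -24 -19 -14  -9  -4   0   5  10  15  20
  25  30  35  40  45  50  55]
x0.10   .   .   .   .   .   .   .   .   .   0   0   .   .   .   .   0   0 -14 -20 -20 -20 -20   2   2  -6
x0.15  32  32   .   .   .   .   .   .   .   .   .   .   .   .   .   0   0 -14 -20 -21  -5  -5   2   2  -5
x0.20   .   .   .   .   .   .   .  41  41   .   .   .   0   0  10   0   0   0  -6  -6  -6  -6   2   2   2
x0.25 -51   .   .   .   .   .   . -35  41   .   .   0   0   0   8   8   1   1   0 -21 -21 -21   2   5   2
x0.30 -50 -75 -74 -74 -74 -74 -74 -74 -74   0   0   0   0   0   8   8   1   0   0   0   0   0   2   5   2
x0.35 -50 -51 -74 -74 -74 -74 -74   0   0   0   0   0   1   3   8   7   0   1   1   4   3   1   2   2   2
x0.40 -28 -30 -35 -72 -72 -61   0   0   0   1   0   1   2   5   3   1   0   1   1   0   0   0   1   3   3
x0.45 -25   5   5   5   5  15  15   0   0   1   0   5   6   6   5   1   0   1   2   1   0   0   1   3   3
x0.50   6  13  13  11   6  18   6   0   1   2   0   6   6   6   2   6   0   2   2   1   0  35   1   1   2
x0.55   9  23  23  26  26   6   6   
[... 1718 characters left out ...]
   .   .   .   .   .   .   .   .   .   .   .   .   .   .   .   .
x0.60   .   .   .   .   .   .   .   .   .   .   .   .   .   .   .   .   .   .   .   .   .   .   .   .   .
x0.65   .   .   .   .   .   .   .   .   .   .   .   .   .   .   .   .   .   .   .   .   .   .   .   .   .
x0.70   .   .   .   .   .   .   .   .   .   .   .   .   .   .   .   .   .   .   .   .   .   .   .   .   .
x0.75   .   .   .   .   .   .   .   .   .   .   .   .   .   .   .   .   .   .   .   .   .   .   .   .   .
x0.80   .   .  42  42  42   .   .   .   .   .   .   .   .   .   .   .   .   .   .   .   .  42   .  42  42
x0.85   .   .   .   .  42   .   .   .   .   .   .   .   .   .   .   .   .   .   .   .   .   .   .   .   .
```

```bash
a="1 .028 -.019 0 0 0 0"
python3 -m inch '1 .028 -.019 0 0 0 0;1 .028 -.019 0 0 0 0;1 .028 -.019 0 0 0 0;1 .028 -.019 0 0 0 0;1 .028 -.019 0 0 0 0;1 .028 -.019 0 0 0 0;1 .028 -.019 0 0 0 0;1 .028 -.019 0 0 0 0;1 0 0 0 0 0 0' 20
python3 -m inch '1 .0176 -.0277 0 0 0 0;1 .0176 -.0277 0 0 0 0;1 .0176 -.0277 0 0 0 0;1 .0176 -.0277 0 0 0 0;1 .0176 -.0277 0 0 0 0;1 .0176 -.0277 0 0 0 0;1 .0176 -.0277 0 0 0 0;1 .0176 -.0277 0 0 0 0;1 0 0 0 0 0 0'
cat >> h.py <<'E'
def toolgo(xyz,yaw):
    "rows to type: total tool-frame shift and turn from the present pose; yaw = heading of tool x, tool down"
    s=get_state();T=R.from_quat(s["eef_rot"]);G=R.from_euler('z',yaw)*R.from_euler('x',np.pi)
    d=T.inv().apply(np.array(xyz)-s["tool_pos"]);w=(T.inv()*G).as_rotvec()
    ax=T.as_matrix()[:,0];print("at",np.round(s["tool_pos"],4),"yaw%.2f"%np.degrees(np.arctan2(ax[1],ax[0])),"shift",d.round(4),"turn",w.round(3),"open%.3f"%s["opening"],"F",np.round(s["contact_force"],1),"q7 %.2f"%s["q"][6],"t%.1f"%s["clock"])
def snap(n,f):
    m=camera_model(n);p,d=snapshot(n);cv2.imwrite(f"pics/{f}.png",p[...,::-1]);np.savez(f+".npz",p=p,d=d,K=m["intrinsics"],V=m["view"])
    return p,d,m
def load(f):
    z=np.load(f+".npz");return z["p"],z["d"],{"intrinsics":z["K"],"view":z["V"]}
E
python3 - <<'E'
from h import *
toolgo((.45,.02,.28),np.radians(8)); print(get_state()["q"].round(2))
p,d,m=snap("scene","s1");print(np.round(m["view"],3)[0]);q,_,m2=snap("wrist","w1")
V=m2["view"];print((-np.array(V)[:3,:3].T@np.array(V)[:3,3]).round(3),np.round(V,2).tolist())
cv2.imwrite("pics/sw1.png",cv2.resize(np.hstack([p,q]),(800,300))[...,::-1])
E
```

```text
clock: 0.85
tool_pos: [0.3436, -0.3932, 0.2497]
eef_rot: [0.991, 0.135, 0.002, -0.002]
contact_force: [-0.0, 0.4, -0.2]
opening: 1.002
finger_force: 0.0
clock: 1.6
tool_pos: [0.4193, -0.1428, 0.2498]
eef_rot: [0.991, 0.135, 0.001, -0.002]
contact_force: [1.4, 0.3, -0.6]
opening: 1.0
finger_force: 0.0
at [ 0.4193 -0.1428  0.2498] yaw15.48 shift [ 0.0731 -0.1488 -0.0296] turn [-0.003 -0.002  0.131] open1.000 F [ 1.4  0.3 -0.6] q7 -1.20 t1.6
[ 0.33  0.46 -0.15  2.09  0.11  0.6  -1.2 ]
[-0.858 -0.514  0.01   0.485]
[ 0.485 -0.129  0.384] [[0.26, -0.96, -0.0, -0.25], [-0.93, -0.25, 0.27, 0.32], [-0.26, -0.07, -0.96, 0.49], [0.0, 0.0, 0.0, 1.0]]
```

View pics/sw1.png

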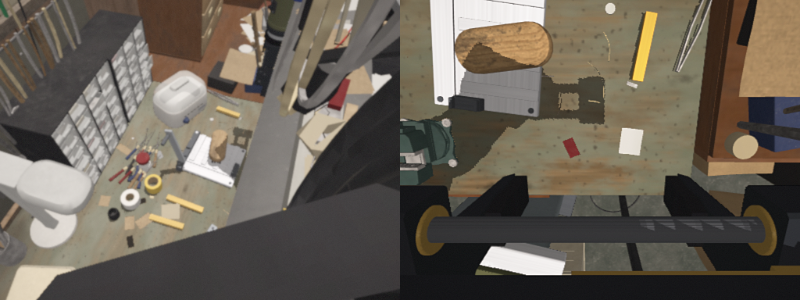

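```bash

python3 -m inch '1 .01 -.025 -.01 0 0 .065;1 .01 -.025 -.01 0 0 .066;1 .01 -.025 -.01 0 0 0;1 .008 -.025 -.01 0 0 0;1 .005 -.025 -.01 0 0 0;1 .005 -.025 0 0 0 0;1 0 0 0 0 0 0;1 0 0 0 0 0 0'
python3 - <<'E'
from h import *
toolgo((.43,.03,.31),np.radians(8))
p,d,m=snap("wrist","w2")
E
```

```text
clock: 2.37
tool_pos: [0.4403, 0.0057, 0.2996]
eef_rot: [0.998, 0.064, -0.0, 0.0]
contact_force: [-0.6, -0.5, 0.3]
opening: 1.003
finger_force: 0.0
at [0.4403 0.0057 0.2996] yaw7.34 shift [-0.0071 -0.0254 -0.0104] turn [ 0.001  0.    -0.011] open1.003 F [-0.6 -0.5  0.3] q7 -1.63 t2.4
```

View pics/w2.png

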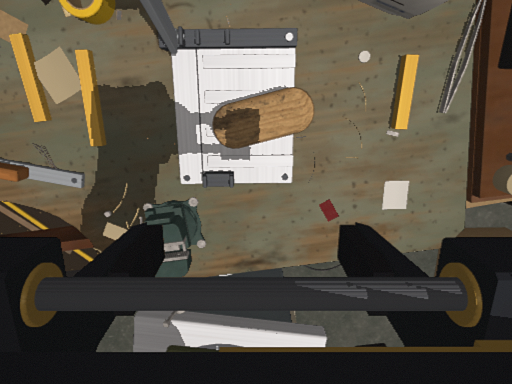

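```bash
cat > jig.py <<'E'
from h import *
def jig(f):
    p,d,m=load(f);X=cloud(None,d,m)
    g=cv2.cvtColor(p,cv2.COLOR_RGB2HSV);w=((g[...,1]<45)&(g[...,2]>60)).astype('uint8')
    reg=((abs(X[...,0]-.48)<.14)&(abs(X[...,1]-.03)<.12)&(X[...,2]>.004)&(X[...,2]<.022)).astype('uint8')
    a=cv2.morphologyEx(w&reg,cv2.MORPH_OPEN,np.ones((3,3)))
    k,L,S,C=cv2.connectedComponentsWithStats(a);L=(L==1+S[1:,4].argmax())
    c=max(cv2.findContours(L.astype('uint8'),0,1)[0],key=len)[:,0]
    P=plane(None,c,.012,m)[:,:2]*1000
    r=cv2.minAreaRect(P.astype('float32'));b=cv2.boxPoints(r)
    # robust edges: in frame yaw0
    th=np.radians(7.8)
    for _ in range(3):
        ex=np.array([np.cos(th),np.sin(th)]);ey=np.array([-ex[1],ex[0]]);q=np.c_[P@ex,P@ey]
        x0=np.percentile(q[:,0],2)
        yl,yr=q[:,1].max(),q[:,1].min()
        Lf=q[(q[:,1]>yl-5)&(q[:,0]>x0+10)&(q[:,0]<x0+160)];Rt=q[(q[:,1]<yr+5)&(q[:,0]>x0+10)&(q[:,0]<x0+160)];Fr=q[(q[:,0]<x0+4)&(q[:,1]>yr+10)&(q[:,1]<yl-10)]
        s=[-np.polyfit(Lf[:,0],Lf[:,1],1)[0],-np.polyfit(Rt[:,0],Rt[:,1],1)[0],np.polyfit(Fr[:,1],Fr[:,0],1)[0]]
        print('dyaw deg',np.degrees(s).round(2),len(Lf),len(Rt),len(Fr)); th-=np.mean(s[:2])
    print('yaw',np.degrees(th),'len y',np.median(Lf[:,1])-np.median(Rt[:,1]))
    O=(np.median(Fr[:,0])+95)*ex+((np.median(Lf[:,1])+np.median(Rt[:,1]))/2-2.5)*ey
    print('origin',O.round(1)); return O/1000,th
def bars(f,z=.014,lo=(18,110,90)):
    p,d,m=load(f);X=cloud(None,d,m);g=cv2.cvtColor(p,cv2.COLOR_RGB2HSV)
    a=cv2.inRange(g,lo,(35,255,255));k,L,S,C=cv2.connectedComponentsWithStats(a)
    for i in range(1,k):
        if S[i,4]<300: continue
        c=max(cv2.findContours((L==i).astype('uint8'),0,1)[0],key=len)[:,0]
        P=plane(None,c,z,m)[:,:2]*1000;r=cv2.minAreaRect(P.astype('float32'));b=cv2.boxPoints(r)
        e=[b[1]-b[0],b[2]-b[1]];e=max(e,key=np.linalg.norm)
        print('px',C[i].round(),'z',np.median(X[L==i][:,2]).round(3),'ctr',np.round(r[0],1),'size',np.round(sorted(r[1]),1),'axis',round(np.degrees(np.arctan2(e[1],e[0]))%180,1))
E
python3 - <<'E'
from jig import *
jig("w2");bars("w2")
p,d,m=load("w2");X=cloud(None,d,m);g=cv2.cvtColor(p,cv2.COLOR_RGB2HSV)
print(X[75,188:200:3,2].round(3),X[60,172:182,2].round(3))
b=((X[...,2]>.035)&(X[...,2]<.075)&(X[...,0]>.4)&(X[...,0]<.55)&(X[...,1]>-.08)&(X[...,1]<.1)&(g[...,1]>60)).astype('uint8')
c=max(cv2.findContours(b,0,1)[0],key=len)[:,0];z=np.median(X[b>0][:,2]);P=plane(None,c,.05,m)[:,:2]*1000
print('brush',z,cv2.minAreaRect(P.astype('float32')),np.percentile(X[b>0][:,2],[5,50,95]))
E
```

```text
dyaw deg [-0.15 -0.23 -0.21] 124 77 72
dyaw deg [ 0.04 -0.07 -0.02] 124 79 72
dyaw deg [ 0.06 -0.06 -0.01] 124 79 72
yaw 8.00151588985377 len y 152.67424677063957
origin [491.4  30.8]
px [91. 11.] z 0.034 ctr [584.2 220.9] size [25.8 65.2] axis 97.3
px [30. 77.] z 0.013 ctr [499.5 292.5] size [ 24.5 106.5] axis 13.8
px [89. 94.] z 0.013 ctr [483.3 217.3] size [ 22.  119.7] axis 8.8
px [406.  91.] z 0.013 ctr [ 542.7 -181.8] size [18.4 92. ] axis 4.8
[0.012 0.011 0.011 0.012] [0.011 0.011 0.012 0.011 0.011 0.011 0.012 0.011 0.012 0.012]
brush 0.05461200129417787 ((489.715087890625, -3.4519805908203125), (53.90549850463867, 122.18572235107422), 21.58004379272461) [0.05082639 0.054612   0.05614391]
```

```bash
python3 - <<'E'
import re
s=open('jig.py').read()
s=s.replace("a=cv2.morphologyEx(w&reg","a=cv2.morphologyEx(reg")
open('jig.py','w').write(s)
E
python3 - <<'E'
from jig import *
O,th=jig("w2")
p,d,m=load("w2")
def J(x,y,z):c,s=np.cos(th),np.sin(th);return [O[0]+c*x-s*y,O[1]+s*x+c*y,z]
for nm,pts in {'plate':[(-.095,-.08,.012),(-.095,.085,.012),(.098,-.08,.028),(.098,.085,.028)],'post':[(-.095,0,.037),(-.077,0,.037),(-.095,.04,.037),(-.077,.04,.037)]}.items():
    for q in pts:
        u=proj(None,J(*q),m)[0];cv2.circle(p,tuple(int(round(8*t)) for t in u),16,(255,0,0),-1,shift=3)
cv2.imwrite("pics/w2c.png",cv2.resize(p[10:200,150:320],None,fx=3.1,fy=3.1,interpolation=cv2.INTER_CUBIC)[...,::-1])
E
```

```text
dyaw deg [-0.15 -0.23 -0.21] 124 77 72
dyaw deg [ 0.04 -0.07 -0.02] 124 79 72
dyaw deg [ 0.06 -0.06 -0.01] 124 79 72
yaw 8.00151588985377 len y 152.67424677063957
origin [491.4  30.8]
```

View pics/w2c.png

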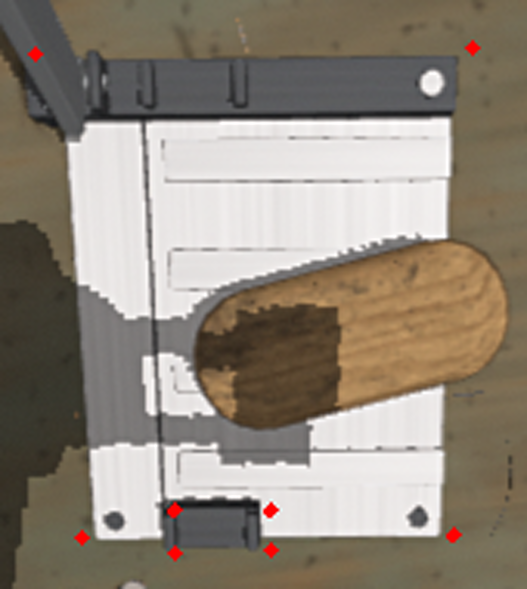

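```bash
python3 - <<'E'
from jig import *
p,d,m=load("w2");X=cloud(None,d,m);th=np.radians(8);O=np.array([.4907,.0357])
def J(x,y,z):c,s=np.cos(th),np.sin(th);return [O[0]+c*x-s*y,O[1]+s*x+c*y,z]
c,s=np.cos(th),np.sin(th)
Q=X[...,:2]-O;jx=Q@[c,s]*1000;jy=Q@[-s,c]*1000
f=(X[...,2]>.023)&(X[...,2]<.031)&(jx>60)&(jx<110)&(jy>-95)&(jy<90)
print('fence jx pct',np.percentile(jx[f],[1,3,50,97,99]).round(1),'jy min',np.percentile(jy[f],[.5,2]).round(1),'z',np.median(X[f][:,2]))
g=(X[...,2]>.026)&(X[...,2]<.04)&(jx<-60)&(jx>-110)&(abs(jy-20)<40)
print('post jx',np.percentile(jx[g],[1,3,50,97,99]).round(1),'jy',np.percentile(jy[g],[1,3,97,99]).round(1))
t=(X[...,2]>.005)&(X[...,2]<.02)&(abs(jx)<120)&(abs(jy)<110)
print('plate jx',np.percentile(jx[t],[.2,1]).round(1),'jy',np.percentile(jy[t],[.3,1,99,99.7]).round(1))
G=cv2.cvtColor(p,cv2.COLOR_RGB2GRAY).astype(float)
# rib edges at jy=-70 column profile: sample gray over jx
for y0 in(-72,-66):
    xs=np.arange(-100,102,.5);uv=np.array([proj(None,J(x/1e3,y0/1e3,.016),m)[0] for x in xs]).astype('float32')
    v=cv2.remap(G.astype('float32'),uv[:,0][:,None],uv[:,1][:,None],1)[:,0];gr=np.gradient(v)
    print(y0,[(xs[i],int(gr[i])) for i in range(1,len(xs)-1) if abs(gr[i])>8 and abs(gr[i])>=abs(gr[i-1]) and abs(gr[i])>abs(gr[i+1])])
E
```

```text
fence jx pct [76.3 76.4 85.6 95.5 95.9] jy min [-78.8 -76.7] z 0.026971509699225363
post jx [-96.  -95.7 -86.4 -79.4 -79.1] jy [ 0.5  1.2 38.9 39.8]
plate jx [-95.8 -94.1] jy [-78.9 -77.6  73.7  74.7]
-72 [(np.float64(-95.0), 38), (np.float64(-91.0), -27), (np.float64(-84.0), 18), (np.float64(-82.5), 18), (np.float64(-57.5), -10), (np.float64(-55.0), 10), (np.float64(-31.0), -41), (np.float64(30.5), 37), (np.float64(54.0), 11), (np.float64(76.0), -53), (np.float64(78.0), 17), (np.float64(84.0), 40), (np.float64(92.5), -43)]
-66 [(np.float64(-95.0), 40), (np.float64(-90.5), -26), (np.float64(-88.0), -12), (np.float64(-83.5), 25), (np.float64(-57.5), -21), (np.float64(-56.5), -21), (np.float64(-55.0), 40), (np.float64(-32.5), -39), (np.float64(-28.5), 10), (np.float64(30.5), 32), (np.float64(33.0), 9), (np.float64(52.0), -11), (np.float64(54.0), 11), (np.float64(76.0), -47), (np.float64(78.5), 18), (np.float64(98.5), 8)]
```

```bash

python3 -m inch '1 0 0 .015 0 0 .121;1 0 0 .015 0 0 .121;1 0 0 .015 0 0 .121;1 0 0 .015 0 0 .121;1 0 0 .015 0 0 .121;1 0 0 .015 0 0 .121;1 0 0 .015 0 0 .121;1 0 0 .015 0 0 .121;1 0 0 .015 0 0 .121;1 0 0 .015 0 0 .121;1 0 0 .015 0 0 .12;1 0 0 0 0 0 0'
python3 - <<'E'
from h import *
toolgo((.4895,-.0035,.045),np.radians(-68.4))
E
```

```text
clock: 3.42
tool_pos: [0.4389, 0.0038, 0.1327]
eef_rot: [0.823, -0.568, -0.001, 0.002]
contact_force: [-0.2, 0.4, -0.2]
opening: 1.004
finger_force: 0.0
at [0.4389 0.0038 0.1327] yaw-69.27 shift [ 0.0247 -0.0452  0.0875] turn [ 0.005 -0.    -0.015] open1.004 F [-0.2  0.4 -0.2] q7 -2.50 t3.4
```

```bash

python3 -m inch '1 .0083 -.015 .005 0 0 -.015;1 .0083 -.015 .005 0 0 0;1 .0081 -.015 .005 0 0 0;1 0 0 .025 0 0 0;1 0 0 .025 0 0 0;1 0 0 .0225 0 0 0;1 0 0 0 0 0 0;0 0 0 0 0 0 0;0 0 0 0 0 0 0;-.3 0 0 0 0 0 0;-.3 0 0 0 0 0 0;-.3 0 0 0 0 0 0;-.3 0 0 0 0 0 0' 25
python3 -c "
from h import *
print(get_state()['q'].round(2));toolgo((.41,-.19,.031),np.radians(-90))"
```

```text
clock: 4.5
tool_pos: [0.4916, -0.0, 0.0479]
eef_rot: [0.829, -0.559, 0.001, -0.0]
contact_force: [0.4, 0.5, 0.5]
opening: 0.569
finger_force: 0.0
[-0.14  0.89  0.08  2.1  -0.39  0.16 -2.46]
at [ 0.4916 -0.      0.0479] yaw-68.00 shift [0.1456 0.1469 0.0168] turn [-0.001 -0.     0.384] open0.569 F [0.4 0.5 0.5] q7 -2.46 t4.5
```

```bash

python3 -m inch '-.6 0 0 0 0 0 0;-.6 0 0 0 0 0 0;-.6 0 0 0 0 0 0;-.6 0 0 0 0 0 0;-.6 0 0 0 0 0 0' 25
python3 -m inch '-.6 0 0 -.02 0 0 0;-.6 0 0 -.02 0 0 0;-.6 0 0 -.02 0 0 0;-.6 0 0 0 0 0 0'
```

```text
clock: 4.92
tool_pos: [0.4912, -0.0, 0.0472]
eef_rot: [0.829, -0.559, -0.0, 0.0]
contact_force: [0.2, -0.7, -0.3]
opening: 0.209
finger_force: 0.0
clock: 5.25
tool_pos: [0.4928, -0.0002, 0.1098]
eef_rot: [0.829, -0.559, 0.002, -0.001]
contact_force: [0.0, 0.1, -0.0]
opening: 0.2
finger_force: 0.0
```

```bash
python3 - <<'E'
from h import *
p,d,m=snap("wrist","w3");q,_,_=snap("top","t3");cv2.imwrite("pics/w3b.png",np.hstack([p,cv2.resize(q[160:260,200:330],(499,384))])[:, :1011,::-1])
i=cv2.imread("pics/w3b.png");cv2.imwrite("pics/w3b.png",cv2.resize(i,(800,304)))
X=cloud(None,d,m);print(m['intrinsics'],X[np.ix_([60,120,180,240],[150,200,256,300,350])].round(3).tolist())
E
```

```text
[[314.92073692   0.         250.71839096]
 [  0.         314.92073692 187.41485235]
 [  0.           0.           1.        ]] [[[0.598, -0.064, -0.001], [0.564, -0.077, -0.002], [0.526, -0.092, -0.001], [0.497, -0.104, -0.001], [0.463, -0.117, 0.0]], [[0.577, -0.027, 0.027], [0.55, -0.037, -0.001], [0.512, -0.055, 0.052], [0.479, -0.065, -0.002], [0.443, -0.08, -0.002]], [[0.569, 0.018, 0.011], [0.533, 0.004, 0.011], [0.498, -0.022, 0.056], [0.462, -0.024, 0.011], [0.428, -0.039, 0.014]], [[0.53, -0.023, 0.169], [0.517, -0.003, 0.119], [0.483, 0.015, 0.055], [0.478, -0.019, 0.12], [0.481, -0.042, 0.168]]]
```

View pics/w3b.png

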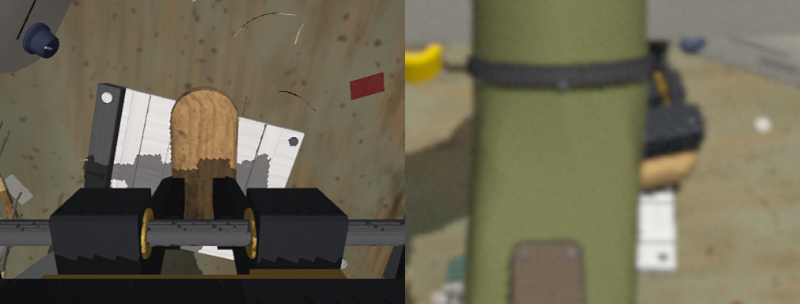

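```bash
python3 - <<'E'
from h import *
print(r.nose_length,[a for a in dir(r) if a[0]!='_'])
p,d,m=load("w3");X=cloud(None,d,m);s=get_state();T=R.from_quat(s["eef_rot"])
L=T.inv().apply((X-s["tool_pos"]).reshape(-1,3)).reshape(X.shape)*1000
k=(abs(L[...,0])<40)&(abs(L[...,1])<60)&(L[...,2]<30)&(d>0)
for z in range(-60,30,6):
    q=k&(L[...,2]>=z)&(L[...,2]<z+6)
    if q.sum(): 
        l=L[q];a=l[l[:,1]<0];b=l[l[:,1]>0];print(z,len(l),a.min(0).round(0) if len(a) else '',a.max(0).round(0) if len(a) else '',b.min(0).round() if len(b) else '',b.max(0).round() if len(b) else '')
k=(X[...,2]>.045)&(X[...,2]<.07)&(L[...,2]>30)
P=X[k][:,:2]*1000;print(cv2.minAreaRect(P.astype('float32')),s['opening'],np.percentile(X[k][:,2],[5,50,99]))
E
```

```text
0.011 ['Unreachable', 'finish_job', 'nose_length']
-60 582 [ -4. -41. -60.] [ 36. -17. -54.] [ -4.  15. -60.] [ 36.  39. -54.]
-54 250 [ -8. -17. -54.] [  8. -17. -48.] [ -8.  15. -54.] [  8.  16. -48.]
-48 164 [ -9. -17. -48.] [  4. -17. -42.] [ -9.  15. -48.] [  4.  16. -42.]
-42 281 [ -9. -21. -42.] [ 13. -10. -36.] [ -9.   8. -42.] [ 13.  19. -36.]
-36 925 [ -9. -23. -36.] [ 13. -10. -30.] [ -9.   8. -36.] [ 13.  21. -30.]
-30 512 [ 10. -24. -30.] [ 13. -10. -24.] [ 10.   8. -30.] [ 13.  22. -24.]
-24 501 [  7. -25. -24.] [ 13. -11. -18.] [  6.   9. -24.] [ 13.  23. -18.]
-18 590 [ -4. -25. -18.] [ 13. -10. -12.] [ -5.   8. -18.] [ 13.  23. -12.]
-12 561 [ -6. -24. -12.] [ 13. -10.  -6.] [ -6.   8. -12.] [13. 23. -6.]
-6 400 [ -7. -24.  -6.] [ 13. -10.  -0.] [-7.  8. -6.] [13. 22. -0.]
0 327 [ -5. -23.   0.] [ 13. -10.   6.] [1. 8. 0.] [13. 22.  6.]
6 170 [ -7. -21.   6.] [ 13. -10.  10.] [-7.  8.  6.] [13. 19. 10.]
((558.573974609375, -15.38214111328125), (171.01019287109375, 188.49420166015625), 32.18323516845703) 0.20184649825261963 [0.04819306 0.05480081 0.06736265]
```

```bash

python3 -m inch '1 0 0 0 0 0 0;1 0 0 0 0 0 0;1 0 0 0 0 0 0;1 0 0 0 0 0 0;1 0 0 0 0 0 0;1 0 0 .02 0 0 0;1 0 0 .02 0 0 0;1 0 0 .02 0 0 0;1 0 0 .014 0 0 0;1 0 0 0 0 0 0;1 0 0 0 0 0 0' 25
python3 -m inch '-1 0 0 0 0 0 0;-1 0 0 0 0 0 0;-1 0 0 0 0 0 0'
python3 -m inch '-1 0 0 0 0 0 0;-1 0 0 0 0 0 0;-1 0 0 0 0 0 0;-1 0 0 0 0 0 0'
python3 - <<'E'
from h import *
p,d,m=snap("wrist","w4")
X=cloud(None,d,m);s=get_state();T=R.from_quat(s["eef_rot"]);L=T.inv().apply((X-s["tool_pos"]).reshape(-1,3)).reshape(X.shape)*1000
print(L[np.ix_([170,190,210,225,240],[200,225,250,275,300])].round().astype(int).tolist())
E
```

```text
clock: 6.27
tool_pos: [0.4907, -0.0002, 0.0327]
eef_rot: [0.829, -0.559, -0.001, 0.0]
contact_force: [-0.4, 1.1, 0.2]
opening: 0.991
finger_force: 0.0
clock: 6.52
tool_pos: [0.4918, -0.0001, 0.0341]
eef_rot: [0.829, -0.559, 0.001, -0.0]
contact_force: [0.0, -0.7, -0.2]
opening: 0.803
finger_force: 0.0
clock: 6.85
tool_pos: [0.4908, -0.0002, 0.0334]
eef_rot: [0.829, -0.559, -0.0, 0.0]
contact_force: [-0.9, 0.3, 3.3]
opening: 0.506
finger_force: 25.0
[[[45, -19, -21], [45, -9, -21], [45, 0, -22], [45, 9, -21], [45, 18, -21]], [[38, -19, -21], [38, -9, -22], [38, 0, -22], [38, 9, -21], [38, 18, -21]], [[29, -19, -20], [30, -10, -21], [30, 0, -21], [30, 9, -21], [30, 19, -21]], [[24, -19, -22], [24, -10, -21], [24, 0, -23], [24, 9, -21], [24, 19, -22]], [[17, -20, -21], [18, -10, -22], [18, 0, -22], [18, 9, -22], [18, 19, -22]]]
```

View pics/w4.png

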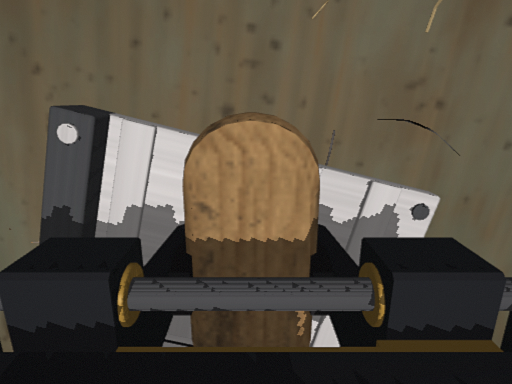

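```bash

python3 -m inch '-1 0 0 -.01 0 0 0;-1 0 0 -.02 0 0 0;-1 0 0 -.025 0 0 0;-1 0 0 -.025 0 0 0;-1 .0248 .0255 0 0 0 0;-1 .0248 .0255 0 0 0 0;-1 .0248 .0255 0 0 0 0;-1 .0248 .0255 0 0 0 0;-1 .0248 .0255 0 0 0 0;-1 .0248 .0255 0 0 0 0;-1 0 0 .03 0 0 0;-1 0 0 .03 0 0 0;-1 0 0 .015 0 0 0;-1 0 0 0 0 0 0' 30
python3 -m inch '-1 0 0 .008 0 0 0;-1 0 0 .006 0 0 0;-1 0 0 .003 0 0 0;-1 0 0 0 0 0 0'
```

```text
clock: 8.07
tool_pos: [0.4071, -0.1965, 0.0387]
eef_rot: [0.829, -0.56, -0.004, 0.001]
contact_force: [0.4, -0.1, -0.9]
opening: 0.504
finger_force: 30.0
clock: 8.4
tool_pos: [0.4112, -0.1978, 0.0278]
eef_rot: [0.829, -0.56, -0.005, 0.001]
contact_force: [-0.0, 0.1, -2.0]
opening: 0.51
finger_force: 3.0
```

```bash

python3 -m inch '-1 0 0 0 0 0 0;-1 0 0 0 0 0 0;-1 0 0 0 0 0 0' 30
python3 -m inch '-1 0 0 .004 0 0 0;-1 0 0 0 0 0 0;-1 0 0 0 0 0 0'
python3 - <<'E'
from h import *
p,d,m=snap("top","t5");X=cloud("top",d)
k=(X[...,2]>.02)&(X[...,2]<.08)&(abs(X[...,0]-.41)<.1)&(abs(X[...,1]+.19)<.1)
print(k.sum(),X[k].mean(0),np.percentile(X[k][:,2],[5,50,95]))
cv2.imwrite("pics/t5c.png",cv2.resize(p[170:290,250:400],None,fx=4,fy=4)[...,::-1])
E
```

```text
clock: 8.65
tool_pos: [0.4107, -0.1978, 0.0277]
eef_rot: [0.829, -0.559, -0.005, 0.001]
contact_force: [0.7, -0.5, -1.6]
opening: 0.505
finger_force: 30.0
clock: 8.9
tool_pos: [0.411, -0.1981, 0.0237]
eef_rot: [0.829, -0.559, -0.006, 0.001]
contact_force: [0.4, 0.2, -1.1]
opening: 0.506
finger_force: 30.0
396 [ 0.39694423 -0.17869887  0.04471653] [0.02991887 0.04570303 0.0517683 ]
```

View pics/t5c.png

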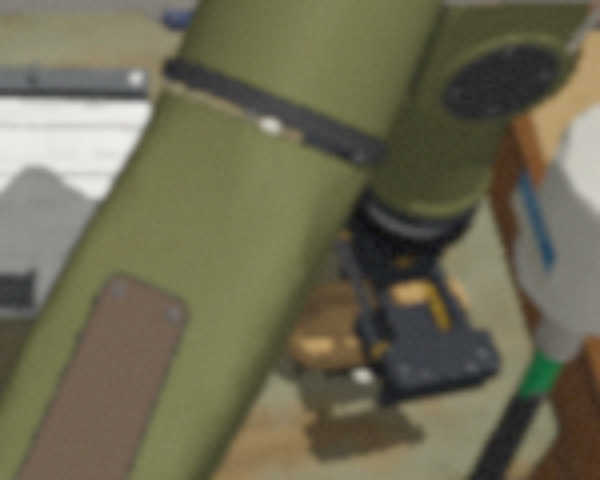

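```bash

python3 -m inch '-1 0 0 .002 0 0 0;-1 0 0 .002 0 0 0;-1 0 0 0 0 0 0'
python3 -m inch '-1 0 0 .002 0 0 0;-1 0 0 0 0 0 0'
```

```text
clock: 9.2
tool_pos: [0.4115, -0.1983, 0.02]
eef_rot: [0.829, -0.559, -0.007, 0.001]
contact_force: [-0.1, 0.4, -1.1]
opening: 0.505
finger_force: 30.0
clock: 9.37
tool_pos: [0.412, -0.1985, 0.0183]
eef_rot: [0.829, -0.559, -0.007, 0.001]
contact_force: [1.6, 0.8, -1.1]
opening: 0.506
finger_force: 30.0
```

```bash

python3 -m inch '-1 0 0 .002 0 0 0;-1 0 0 .001 0 0 0;-1 0 0 0 0 0 0'
python3 -m inch '0 0 0 0 0 0 0;.2 0 0 0 0 0 0;.5 0 0 0 0 0 0;1 0 0 0 0 0 0;1 0 0 0 0 0 0;1 0 0 -.02 0 0 0;1 0 0 -.03 0 0 0;1 0 0 -.03 0 0 0;1 0 0 -.03 0 0 0;1 0 0 -.03 0 0 0;1 0 0 0 0 0 0'
python3 - <<'E'
from h import *
p,d,m=snap("wrist","w6");X=cloud(None,d,m)
k=(X[...,2]>.03)&(X[...,2]<.07)&(abs(X[...,0]-.41)<.1)&(abs(X[...,1]+.2)<.1);k[230:]=0
print(X[k].mean(0),np.percentile(X[k][:,2],[5,50,95]))
toolgo((.45,.1,.3),np.radians(98))
print(get_state()['q'].round(2))
E
```

```text
clock: 9.62
tool_pos: [0.4119, -0.1985, 0.0172]
eef_rot: [0.829, -0.559, -0.008, 0.001]
contact_force: [-3.7, 0.8, 16.7]
opening: 0.508
finger_force: 30.1
clock: 10.53
tool_pos: [0.4164, -0.2012, 0.1598]
eef_rot: [0.829, -0.559, -0.005, 0.001]
contact_force: [0.2, 0.5, -0.1]
opening: 0.999
finger_force: 0.0
[ 0.41747918 -0.21175615  0.03829511] [0.03491855 0.03876023 0.04003452]
at [ 0.416  -0.2005  0.1579] yaw-67.99 shift [-0.267  -0.143  -0.1411] turn [-0.01   0.013 -2.897] open1.003 F [-1.2 -0.3 -0.1] q7 -1.58 t10.6
[ 0.03  0.72  0.53  2.15 -0.79  0.49 -1.58]
```

```bash

python3 -m inch '1 0 0 -.008 0 0 -.121;1 0 0 -.008 0 0 -.121;1 0 0 -.008 0 0 -.121;1 0 0 -.008 0 0 -.121;1 0 0 -.008 0 0 -.121;1 0 0 -.008 0 0 -.121;1 0 0 -.008 0 0 -.121;1 0 0 -.008 0 0 -.121;1 0 0 -.008 0 0 -.121;1 0 0 -.008 0 0 -.121;1 0 0 -.008 0 0 -.121;1 0 0 -.008 0 0 -.121'
python3 -m inch '1 0 0 0 0 0 -.121;1 0 0 0 0 0 -.121;1 0 0 0 0 0 -.121;1 0 0 0 0 0 -.121;1 0 0 0 0 0 -.121;1 0 0 0 0 0 -.121;1 0 0 0 0 0 -.121;1 0 0 0 0 0 -.121;1 0 0 0 0 0 -.121;1 0 0 0 0 0 -.121;1 0 0 0 0 0 -.121;1 0 0 0 0 0 -.121;1 0 0 0 0 0 0'
python3 - <<'E'
from h import *
print(get_state()['q'].round(2));toolgo((.45,.06,.25),np.radians(98))
E
```

```text
clock: 11.58
tool_pos: [0.4157, -0.2, 0.2512]
eef_rot: [0.991, 0.135, -0.008, -0.005]
contact_force: [-0.8, 0.4, -1.1]
opening: 1.002
finger_force: 0.0
clock: 12.67
tool_pos: [0.4156, -0.2001, 0.2509]
eef_rot: [0.652, 0.758, -0.002, -0.009]
contact_force: [1.3, 0.0, -0.5]
opening: 1.001
finger_force: 0.0
[ 0.47  0.49 -0.18  2.02  0.13  0.66  0.36]
at [ 0.4156 -0.2001  0.2509] yaw98.54 shift [0.2521 0.0727 0.0028] turn [-0.014 -0.012  0.01 ] open1.001 F [ 1.3  0.  -0.5] q7 0.36 t12.7
```

```bash

python3 -m inch '1 .0313 .0229 0 -.014 -.012 .01;1 .0313 .0229 0 0 0 0;1 .0313 .0229 0 0 0 0;1 .0313 .0229 0 0 0 0;1 .0313 .0229 0 0 0 0;1 .0313 .0229 0 0 0 0;1 .0313 .0229 0 0 0 0;1 .0313 .0229 0 0 0 0;1 .0313 .0229 0 0 0 0;1 .0313 .0229 0 0 0 0;1 0 0 0 0 0 0;1 0 0 0 0 0 0'
python3 - <<'E'
from h import *
toolgo((.5952,.1433,.2),np.radians(98))
p,d,m=snap("wrist","w7");X=cloud(None,d,m)
th=np.radians(8);c,s=np.cos(th),np.sin(th);Q=X[...,:2]-[.4892,.0355];jx=Q@[c,s]*1000;jy=Q@[-s,c]*1000
k=(X[...,2]>.11)&(X[...,2]<.2)&(jx>60)&(jx<160)&(jy>40)&(jy<125)
h=k&(jy>72);
for a in(h,k&~h):print(a.sum(),np.percentile(jx[a],[2,50,98]).round(),np.percentile(jy[a],[2,50,98]).round(),np.percentile(X[a][:,2],[5,50,98]).round(3))
E
```

```text
clock: 13.67
tool_pos: [0.5999, 0.1443, 0.2497]
eef_rot: [0.657, 0.754, -0.001, -0.0]
contact_force: [0.0, -1.2, -0.0]
opening: 1.0
finger_force: 0.0
at [0.5999 0.1443 0.2497] yaw97.91 shift [-0.0003 -0.0047  0.0497] turn [-0.001  0.001 -0.002] open1.000 F [ 0.  -1.2 -0. ] q7 -0.26 t13.7
710 [114. 120. 125.] [ 73.  90. 106.] [0.163 0.166 0.168]
1223 [ 92. 111. 130.] [61. 67. 71.] [0.116 0.166 0.181]
```

View pics/w7.png

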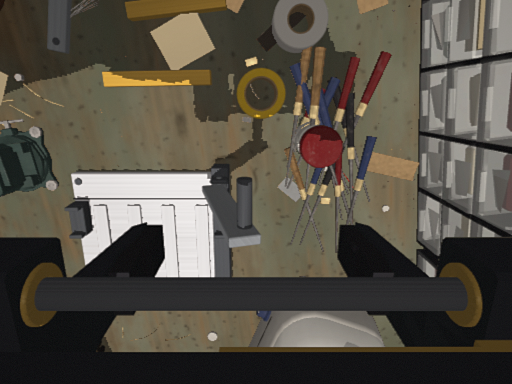

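```bash

python3 -m inch '-.1 0 -.005 0 0 0 0;-.1 0 0 0 0 0 0;-.1 0 0 0 0 0 0;-.1 0 0 0 0 0 0;-.1 0 0 .03 0 0 0;-.1 0 0 .03 0 0 0;-.1 0 0 .02 0 0 0;-.1 0 0 .012 0 0 0;-.45 0 0 0 0 0 0;-.45 0 0 0 0 0 0;-.45 0 0 0 0 0 0;-.45 0 0 0 0 0 0' 20
python3 -m inch '-.45 0 -.0107 -.0013 0 0 0;-.45 0 -.0107 -.0013 0 0 0;-.45 0 -.0107 -.0013 0 0 0;-.45 0 -.0129 .0013 0 0 0;-.45 0 -.0129 .0013 0 0 0;-.45 0 -.0124 .0039 0 0 0;-.45 0 -.0124 .0039 0 0 0;-.45 0 -.0114 .0062 0 0 0;-.45 0 -.0114 .0062 0 0 0;-.45 0 -.0099 .0083 0 0 0;-.45 0 -.0099 .0083 0 0 0;-.45 0 -.008 .0102 0 0 0;-.45 0 -.008 .0102 0 0 0;-.45 0 -.0059 .0116 0 0 0;-.45 0 -.0059 .0116 0 0 0;-.45 0 0 0 0 0 0;0 0 0 0 0 0 0;0 0 0 0 0 0 0;0 0 0 0 0 0 0'
python3 - <<'E'
from h import *
toolgo((.5952,.1433,.2),np.radians(98))
E
```

```text
clock: 14.72
tool_pos: [0.5964, 0.1401, 0.1608]
eef_rot: [0.658, 0.753, 0.001, 0.002]
contact_force: [-0.6, 0.1, -0.7]
opening: 0.272
finger_force: 0.0
clock: 16.3
tool_pos: [0.445, 0.1192, 0.0809]
eef_rot: [0.658, 0.753, 0.0, 0.002]
contact_force: [0.1, 0.0, 0.0]
opening: 0.475
finger_force: 0.0
at [0.445  0.1192 0.0809] yaw97.77 shift [ 0.0033  0.1524 -0.1186] turn [ 0.003  0.002 -0.004] open0.475 F [0.1 0.  0. ] q7 -0.39 t16.3
```

```bash

python3 -m inch '0 .012 0 -.03 0 0 0;0 .012 0 -.03 0 0 0;0 .012 0 -.035 0 0 0;0 .012 0 -.035 0 0 0;0 0 0 -.03 0 0 0;0 0 0 -.03 0 0 0;0 0 0 -.03 0 0 0;0 0 0 0 0 0 0;0 0 0 0 0 0 0'
python3 - <<'E'
from jig import *
toolgo((.483,.217,.2),np.radians(98.8))
p,d,m=snap("wrist","w8");X=cloud(None,d,m);bars("w8")
th=np.radians(8);c,s=np.cos(th),np.sin(th);Q=X[...,:2]-[.4892,.0355];jx=Q@[c,s]*1000;jy=Q@[-s,c]*1000
k=(X[...,2]>.02)&(X[...,2]<.2)&(jx>-70)&(jx<60)&(jy>50)&(jy<125)
print('pin/leaf',k.sum(),np.percentile(jx[k],[2,98]).round(),np.percentile(jy[k],[2,98]).round(),np.percentile(X[k][:,2],[5,50,98]).round(3))
k=(X[...,2]>.04)&(X[...,2]<.15)&(X[...,0]<.42)&(X[...,1]>.02)&(X[...,1]<.17)&(d>.2)
for z in(.04,.06,.07,.08,.09):
    a=k&(X[...,2]>z)
    if a.sum()>20:print('vise>',z,np.percentile(X[a],[1,99],axis=0).round(3).tolist())
p,d,m=load("w2");X=cloud(None,d,m)
k=(X[...,2]>.04)&(X[...,2]<.15)&(X[...,0]<.42)&(X[...,1]>.02)&(X[...,1]<.17)&(d>.2)
for z in(.04,.06,.07,.08,.09):
    a=k&(X[...,2]>z)
    if a.sum()>20:print('vise w2>',z,np.percentile(X[a],[1,99],axis=0).round(3).tolist())
E
```

```text
clock: 17.05
tool_pos: [0.4381, 0.1674, 0.302]
eef_rot: [0.658, 0.753, 0.002, 0.002]
contact_force: [-0.4, -1.1, 0.1]
opening: 0.5
finger_force: 0.0
at [0.4381 0.1674 0.302 ] yaw97.77 shift [0.0432 0.0507 0.1022] turn [ 0.006  0.001 -0.018] open0.500 F [-0.4 -1.1  0.1] q7 -0.40 t17.1
px [311.  56.] z 0.013 ctr [497.8 296.6] size [ 16.7 105.5] axis 13.5
px [288. 116.] z 0.013 ctr [482.5 220.9] size [ 17.  119.6] axis 8.9
px [376. 129.] z 0.034 ctr [602.9 217.9] size [53.8 66.2] axis 7.7
pin/leaf 1090 [-56.  56.] [ 60. 104.] [0.023 0.037 0.04 ]
vise> 0.04 [[0.223, 0.069, 0.044], [0.359, 0.131, 0.098]]
vise> 0.06 [[0.223, 0.069, 0.061], [0.356, 0.13, 0.098]]
vise> 0.07 [[0.226, 0.069, 0.07], [0.355, 0.13, 0.099]]
vise> 0.08 [[0.222, 0.08, 0.08], [0.345, 0.13, 0.102]]
vise> 0.09 [[0.222, 0.082, 0.09], [0.23, 0.089, 0.102]]
vise w2> 0.04 [[0.224, 0.067, 0.042], [0.361, 0.13, 0.099]]
vise w2> 0.06 [[0.223, 0.067, 0.061], [0.358, 0.122, 0.1]]
vise w2> 0.07 [[0.225, 0.068, 0.071], [0.357, 0.12, 0.1]]
vise w2> 0.08 [[0.224, 0.071, 0.08], [0.351, 0.099, 0.102]]
vise w2> 0.09 [[0.223, 0.081, 0.09], [0.23, 0.088, 0.102]]
```

View pics/w8.png

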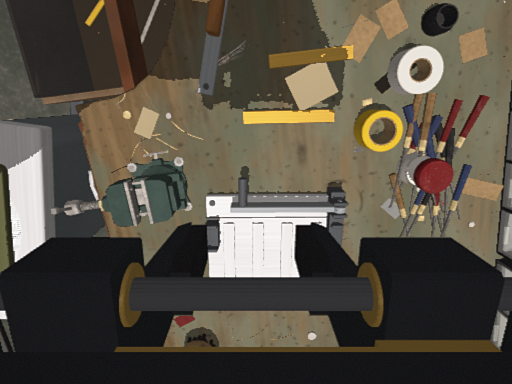

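```bash

python3 -m inch '0 0 0 .0135 0 0 .119;0 0 0 .0135 0 0 .119;0 0 0 .0135 0 0 .119;0 0 0 .0135 0 0 .119;0 0 0 .0135 0 0 .119;0 0 0 .0135 0 0 .119;0 0 0 .0135 0 0 .119;0 0 0 .0135 0 0 .119;0 0 0 .0135 0 0 .119;0 0 0 .0135 0 0 .119;0 0 0 .0135 0 0 .119;0 0 0 .0135 0 0 .119;0 0 0 .0135 0 0 .119;0 0 0 0 0 0 0'
python3 - <<'E'
from h import *
toolgo((.4825,.2209,.018),np.radians(8.9));print(get_state()['q'].round(2))
E
```

```text
clock: 18.27
tool_pos: [0.435, 0.1656, 0.1215]
eef_rot: [0.997, 0.078, -0.003, 0.003]
contact_force: [-0.5, -0.1, 0.4]
opening: 0.496
finger_force: 0.0
at [0.435  0.1656 0.1215] yaw8.98 shift [ 0.0562 -0.0478  0.1029] turn [0.005 0.006 0.001] open0.496 F [-0.5 -0.1  0.4] q7 -1.40 t18.3
[-0.59  0.74  0.2   2.15 -0.47  0.3  -1.4 ]
```

```bash

python3 -m inch '0 .028 -.024 0 .005 .006 0;0 .028 -.024 0 0 0 0;0 0 0 .03 0 0 0;0 0 0 .03 0 0 0;0 0 0 .02 0 0 0;0 0 0 .01 0 0 0;0 0 0 0 0 0 0;0 0 0 0 0 0 0' 40
python3 -c "
from h import *
toolgo((.4825,.2209,.018),np.radians(8.9))"
```

```text
clock: 18.93
tool_pos: [0.4852, 0.2227, 0.0347]
eef_rot: [0.997, 0.08, 0.003, -0.001]
contact_force: [0.1, 0.1, -0.0]
opening: 0.5
finger_force: 0.0
at [0.4852 0.2227 0.0347] yaw9.21 shift [-0.0031  0.0014  0.0167] turn [-0.002 -0.006  0.005] open0.500 F [ 0.1  0.1 -0. ] q7 -1.42 t18.9
```

```bash

python3 -m inch '0 -.003 .0014 .008 0 0 0;0 0 0 .0085 0 0 0;0 0 0 0 0 0 0;-1 0 0 0 0 0 0;-1 0 0 0 0 0 0;-1 0 0 0 0 0 0;-1 0 0 0 0 0 0;-1 0 0 0 0 0 0;-1 0 0 0 0 0 0' 40
python3 -m inch '-1 0 0 -.01 0 0 0;-1 0 0 -.02 0 0 0;-1 0 0 -.03 0 0 0;-1 0 0 -.03 0 0 0;-1 0 0 0 0 0 -.119;-1 0 0 0 0 0 -.119;-1 0 0 0 0 0 -.119;-1 0 0 0 0 0 -.119;-1 0 0 0 0 0 -.119;-1 0 0 0 0 0 -.119;-1 0 0 0 0 0 -.119;-1 0 0 0 0 0 -.119;-1 0 0 0 0 0 -.119;-1 0 0 0 0 0 -.119;-1 0 0 0 0 0 -.119;-1 0 0 0 0 0 -.119;-1 0 0 0 0 0 -.119;-1 0 0 0 0 0 0'
cat >> h.py <<'E'
JO=np.array([.4892,.0355]);JT=np.radians(8)
def J(x,y):
    c,s=np.cos(JT),np.sin(JT);return JO[0]+(c*x-s*y)/1e3,JO[1]+(s*x+c*y)/1e3
def injig(P):
    c,s=np.cos(JT),np.sin(JT);Q=np.asarray(P)[...,:2]-JO;return np.stack([Q@[c,s],Q@[-s,c]],-1)*1e3
E
python3 - <<'E'
from h import *
toolgo((*J(-42,-6),.03),JT+np.pi/2);print(injig(get_state()["tool_pos"]))
E
```

```text
clock: 19.68
tool_pos: [0.4829, 0.2215, 0.0184]
eef_rot: [0.997, 0.08, 0.003, -0.001]
contact_force: [0.3, -0.1, 2.8]
opening: 0.173
finger_force: 40.0
clock: 21.18
tool_pos: [0.482, 0.2204, 0.1084]
eef_rot: [0.656, 0.754, 0.003, 0.001]
contact_force: [0.5, -0.2, -2.0]
opening: 0.173
finger_force: 40.0
at [0.482  0.2204 0.1084] yaw97.95 shift [-0.1903 -0.0609  0.0777] turn [ 0.006 -0.002 -0.001] open0.173 F [ 0.5 -0.2 -2. ] q7 -0.54 t21.2
[ 18.57695717 184.14996212]
```

```bash

python3 -m inch '-1 -.032 -.01 0 .006 -.002 0;-1 -.032 -.01 0 0 0 0;-1 -.032 -.01 0 0 0 0;-1 -.032 -.01 0 0 0 0;-1 -.031 -.01 0 0 0 0;-1 -.031 -.011 0 0 0 0;-1 0 0 .02 0 0 0;-1 0 0 .02 0 0 0;-1 0 0 .02 0 0 0;-1 0 0 0 0 0 0;-1 0 0 0 0 0 0'
python3 - <<'E'
from h import *
toolgo((*J(-42,-6),.03),JT+np.pi/2);print(injig(get_state()["tool_pos"]))
p,d,m=snap("wrist","w9")
E
```

```text
clock: 22.1
tool_pos: [0.4477, 0.0246, 0.0479]
eef_rot: [0.658, 0.753, -0.0, -0.0]
contact_force: [0.3, -0.3, -0.7]
opening: 0.176
finger_force: 40.0
at [0.4477 0.0246 0.0479] yaw97.69 shift [-0.001   0.0006  0.0179] turn [-0.001  0.    -0.005] open0.176 F [ 0.3 -0.3 -0.7] q7 -0.37 t22.1
[-42.56594615  -5.0368701 ]
```

```bash
cat >> jig.py <<'E'
def bj(f,z,vmax=384):
    "bar-coloured blobs at top height z, in jig mm: visible pixels"
    p,d,m=load(f);X=cloud(None,d,m);g=cv2.cvtColor(p,cv2.COLOR_RGB2HSV)
    a=cv2.inRange(g,(16,90,60),(36,255,255));a[vmax:]=0
    a&=((abs(X[...,2]-z)<.006)*255).astype('uint8')
    k,L,S,C=cv2.connectedComponentsWithStats(a)
    for i in range(1,k):
        if S[i,4]<150: continue
        c=max(cv2.findContours((L==i).astype('uint8'),0,1)[0],key=len)[:,0]
        q=injig(plane(None,c,z,m));r=cv2.minAreaRect(q.astype('float32'));b=cv2.boxPoints(r);e=max([b[1]-b[0],b[2]-b[1]],key=np.linalg.norm)
        zz=X[L==i][:,2]
        print('px',C[i].round(),S[i,4],'z',np.percentile(zz,[5,50,95]).round(4),'jig x',np.percentile(q[:,0],[1,50,99]).round(1),'y',np.percentile(q[:,1],[1,99]).round(1),'rect ctr',np.round(r[0],1),'size',np.round(sorted(r[1]),1),'axis-from-y',round((np.degrees(np.arctan2(e[1],e[0]))%180)-90,1))
E
python3 - <<'E'
from jig import *
bj("w9",.0439)
p,d,m=load("w9")
# rib edges / channel lines seen at jig y=45 (floor z=.012): none; at y 30 rib edges
G=cv2.cvtColor(p,cv2.COLOR_RGB2GRAY).astype('float32')
for y0 in(24,30):
    xs=np.arange(-75,75,.5);uv=np.array([proj(None,[*J(x,y0),.016],m)[0] for x in xs]).astype('float32')
    v=cv2.remap(G,uv[:,0][:,None],uv[:,1][:,None],1)[:,0];gr=np.gradient(v)
    print(y0,uv[0],uv[-1],[(float(xs[i]),int(gr[i])) for i in range(1,len(xs)-1) if abs(gr[i])>8 and abs(gr[i])>=abs(gr[i-1]) and abs(gr[i])>abs(gr[i+1])])
E
```

```text
px [251. 197.] 5219 z [0.0412 0.0423 0.0433] jig x [-50.3 -42.4 -34.6] y [-21.1  53.5] rect ctr [-42.5  16.2] size [15.6 74.5] axis-from-y -0.3
px [250. 328.] 1076 z [0.0418 0.0427 0.0436] jig x [-51.  -43.1 -35.3] y [-62.7 -41.1] rect ctr [-43.1 -51.9] size [15.7 21.5] axis-from-y -0.3
24 [190.26894 174.49593] [467.34784 172.84308] [(-54.5, 12), (-52.0, -15), (-32.5, 15), (-29.5, -8), (-13.0, 8), (3.0, 53), (11.0, -49), (12.5, 52), (28.0, -45), (52.0, -17), (54.0, 11), (61.0, 50), (70.0, 9)]
30 [189.62328 163.57303] [469.34335 161.88184] [(-55.5, -11), (-54.5, 12), (-52.0, -15), (-33.0, 16), (-29.5, -10), (-28.5, 8), (5.5, 55), (11.5, -49), (12.5, 50), (29.0, -52), (52.0, -17), (54.0, 11), (59.5, 52), (70.0, 9)]
```

```bash

python3 -m inch '-1 0 0 .008 0 0 -.005;-1 0 0 .006 0 0 0;-1 0 0 .003 0 0 0;-1 0 0 0 0 0 0;-1 0 0 0 0 0 0'
python3 -m inch '-.5 0 0 0 0 0 0;-.4 0 0 0 0 0 0;-.4 0 0 0 0 0 0;-.4 0 0 0 0 0 0;-.4 0 0 -.01 0 0 0;-.4 0 0 -.025 0 0 0;-.4 -.02 0 0 0 0 0;-.4 -.025 0 0 0 0 0;-1 -.03 0 0 0 0 0;-1 -.015 0 0 0 0 0;-1 0 0 0 0 0 0;-1 0 0 0 0 0 0'
python3 - <<'E'
from h import *
toolgo((*J(-42,-88),.026),JT+np.pi/2);print(injig(get_state()["tool_pos"]))
E
```

```text
clock: 22.57
tool_pos: [0.4512, 0.0249, 0.0351]
eef_rot: [0.656, 0.755, -0.001, -0.001]
contact_force: [0.0, -0.2, -2.3]
opening: 0.174
finger_force: 40.0
clock: 23.57
tool_pos: [0.4633, -0.0649, 0.0691]
eef_rot: [0.657, 0.754, -0.002, -0.002]
contact_force: [0.5, -0.2, -0.1]
opening: 0.022
finger_force: 0.0
at [ 0.4633 -0.0649  0.0691] yaw97.93 shift [ 0.0078 -0.0021  0.0431] turn [-0.005 -0.001 -0.001] open0.022 F [ 0.5 -0.2 -0.1] q7 -0.70 t23.6
[-39.65040495 -95.82711556]
```

```bash

python3 -m inch '-1 0 0 -.04 .0 0 0;-1 0 0 -.04 0 0 0;-1 0 0 0 0 0 0;-1 0 0 0 0 0 0'
python3 - <<'E'
from jig import *
p,d,m=snap("wrist","w10");bj("w10",.026)
toolgo((*J(-42,-88),.03),JT+np.pi/2);print(injig(get_state()["tool_pos"]))
E
```

```text
clock: 23.9
tool_pos: [0.4649, -0.0625, 0.1507]
eef_rot: [0.655, 0.756, 0.0, -0.001]
contact_force: [-0.1, 0.4, -1.0]
opening: 0.003
finger_force: 0.0
px [249.  73.] 3036 z [0.0238 0.025  0.0261] jig x [-47.  -39.3 -31.5] y [-66.4  44.8] rect ctr [-39.3 -10.8] size [ 15.6 111.2] axis-from-y -0.3
at [ 0.4639 -0.063   0.1495] yaw98.19 shift [ 0.0059 -0.0028  0.1195] turn [-0.004 -0.001  0.003] open0.007 F [-0.6 -0.4 -0.5] q7 -0.55 t23.9
[-38.72492762 -94.0454755 ]
```

```bash

python3 -m inch '-.35 .028 -.0011 0 -.004 0 .003;-.35 .028 -.0011 0 0 0 0;-.35 .028 -.0011 0 0 0 0;-.35 0 0 .03 0 0 0;-.35 0 0 .03 0 0 0;-.35 0 0 .025 0 0 0;-.35 0 0 0 0 0 0;-.35 0 0 0 0 0 0' 10
python3 - <<'E'
from jig import *
toolgo((*J(-42,-10),.029),JT+np.pi/2);print(injig(get_state()["tool_pos"]))
E
```

```text
clock: 24.62
tool_pos: [0.447, 0.019, 0.0628]
eef_rot: [0.656, 0.755, -0.003, -0.002]
contact_force: [-0.0, 0.5, 0.1]
opening: 0.324
finger_force: 0.0
at [0.447  0.019  0.0628] yaw98.06 shift [0.0005 0.0023 0.0338] turn [-0.006  0.001  0.001] open0.324 F [-0.   0.5  0.1] q7 -0.95 t24.6
[-44.04603535 -10.49363908]
```

```bash

python3 -m inch '-.35 0 .0023 .02 -.006 0 0;-.35 0 0 .01 0 0 0;-.35 0 0 0 0 0 0;-.35 0 0 0 0 0 0'
python3 - <<'E'
from jig import *
toolgo((*J(-42,-10),.029),JT+np.pi/2);print(injig(get_state()["tool_pos"]))
E
```

```text
clock: 24.95
tool_pos: [0.452, 0.0191, 0.0354]
eef_rot: [0.656, 0.754, 0.002, 0.001]
contact_force: [-0.3, 0.2, -0.1]
opening: 0.325
finger_force: 0.0
at [0.452  0.0191 0.0354] yaw97.94 shift [ 0.0011 -0.0029  0.0064] turn [ 0.004 -0.001 -0.001] open0.325 F [-0.3  0.2 -0.1] q7 -1.18 t24.9
[-39.08961861 -11.11214824]
```

```bash
for i in 1 2; do
python3 -m inch '-.35 0 0 0 0 0 0;-.35 0 0 0 0 0 0' >/dev/null
python3 -c "
from jig import *
toolgo((*J(-42,-10),.029),JT+np.pi/2);s=get_state();print(injig(s['tool_pos']),s['q'].round(3),s['qd'].round(3))"; done
```

```text
at [0.4523 0.0188 0.0358] yaw97.83 shift [ 0.0014 -0.0032  0.0067] turn [ 0.005 -0.002 -0.003] open0.329 F [-0.3 -0.   0.2] q7 -1.19 t25.1
[-38.85905298 -11.42065399] [-0.109  0.902 -0.054  2.219  1.181  0.044 -1.186] [-0.003  0.005  0.007  0.     0.019 -0.005 -0.018]
at [0.4521 0.0186 0.0353] yaw97.85 shift [ 0.0015 -0.003   0.0063] turn [ 0.004 -0.001 -0.003] open0.327 F [-0.4  0.2  0. ] q7 -1.19 t25.3
[-39.06994002 -11.54420325] [-0.109  0.903 -0.053  2.219  1.183  0.044 -1.188] [-0.007  0.006  0.005  0.001  0.01  -0.002 -0.01 ]
```

```bash

python3 -m inch '-.35 0 0 -.03 0 0 0;-.35 0 0 -.02 0 0 0;-1 .0055 .017 0 0 0 0;-1 0 .017 0 0 0 0;-1 0 0 0 0 0 0;-1 0 0 0 0 0 0;-1 0 0 .03 0 0 0;-1 0 0 0 0 0 0;-1 0 0 0 0 0 0'
python3 - <<'E'
from jig import *
toolgo((*J(-12,-6),.031),JT+np.pi/2);s=get_state();print(injig(s["tool_pos"]),s['q'].round(2))
E
```

```text
clock: 26.03
tool_pos: [0.4823, 0.0286, 0.0444]
eef_rot: [0.657, 0.754, -0.001, -0.001]
contact_force: [0.2, 0.1, 0.4]
opening: 0.004
finger_force: 0.0
at [0.4823 0.0286 0.0444] yaw97.92 shift [-0.0002 -0.0042  0.0134] turn [-0.003 -0.    -0.001] open0.004 F [0.2 0.1 0.4] q7 -1.06 t26.0
[-7.80947748 -5.86152857] [ 0.06  0.9  -0.35  2.11  1.06  0.31 -1.06]
```

```bash

python3 -m inch '-1 0 -.002 .007 0 0 0;-1 0 -.002 .006 0 0 0;-1 0 0 0 0 0 0;-1 0 -.002 0 0 0 0;-1 0 -.002 0 0 0 0;-1 0 -.001 0 0 0 0;-1 0 0 0 0 0 0'
python3 -c "
from jig import *
toolgo((*J(-21,-6),.031),JT+np.pi/2);s=get_state();print(injig(s['tool_pos']))"
python3 -m inch '-1 0 -.001 0 0 0 0;-1 0 -.001 0 0 0 0;-1 0 -.001 0 0 0 0;-1 0 0 0 0 0 0'
python3 -c "
from jig import *
toolgo((*J(-21,-6),.031),JT+np.pi/2);s=get_state();print(injig(s['tool_pos']),s['q'].round(2))"
```

```text
clock: 26.62
tool_pos: [0.4755, 0.0279, 0.0325]
eef_rot: [0.657, 0.754, 0.001, -0.0]
contact_force: [0.4, 0.2, -0.8]
opening: 0.003
finger_force: 0.0
at [0.4755 0.0279 0.0325] yaw97.84 shift [-0.0004 -0.0063  0.0015] turn [ 0.002 -0.002 -0.003] open0.003 F [ 0.4  0.2 -0.8] q7 -1.14 t26.6
[-14.65704089  -5.58978703]
clock: 26.95
tool_pos: [0.4728, 0.0276, 0.0321]
eef_rot: [0.657, 0.754, 0.002, -0.0]
contact_force: [0.9, 0.1, 0.6]
opening: 0.005
finger_force: 0.0
at [0.4728 0.0276 0.0321] yaw97.85 shift [-0.0005 -0.0037  0.0011] turn [ 0.002 -0.002 -0.003] open0.005 F [0.9 0.1 0.6] q7 -1.16 t26.9
[-17.33522839  -5.52659674] [-0.    0.92 -0.24  2.15  1.15  0.21 -1.16]
```

```bash

python3 -m inch '-1 0 -.001 0 0 0 0;-1 0 -.001 0 0 0 0;-1 0 -.001 0 0 0 0;-1 0 0 0 0 0 0'
python3 - <<'E'
from jig import *
p,d,m=snap("wrist","w11");bj("w11",.026)
s=get_state();print(injig(s['tool_pos']),s['contact_force'])
E
```

```text
clock: 27.28
tool_pos: [0.4699, 0.0273, 0.0321]
eef_rot: [0.657, 0.754, 0.002, -0.0]
contact_force: [1.2, 0.7, 0.3]
opening: 0.008
finger_force: 0.8
px [204. 177.] 3985 z [0.0237 0.0249 0.0259] jig x [-49.6 -41.9 -33.5] y [-0.9 53.5] rect ctr [-41.6  26.3] size [16.1 54.3] axis-from-y -0.2
[-20.2565112   -5.39209471] [2.05986265 0.65311491 0.99186132]
```

```bash

python3 -m inch '-1 0 .004 0 0 0 0;-1 0 0 -.03 0 0 0;-1 -.028 -.009 -.01 0 0 0;-1 -.028 -.008 0 0 0 0;-1 -.028 -.008 0 0 0 0;-1 0 0 0 0 0 0;-1 0 0 .02 0 0 0;-1 0 0 .01 0 0 0;-1 0 0 0 0 0 0;-1 0 0 0 0 0 0'
python3 - <<'E'
from jig import *
toolgo((*J(-42,-86),.03),JT+np.pi/2);s=get_state();print(injig(s["tool_pos"]),s['q'].round(2))
E
```

```text
clock: 28.17
tool_pos: [0.4598, -0.0586, 0.0415]
eef_rot: [0.657, 0.754, 0.001, -0.001]
contact_force: [0.4, 0.6, 0.1]
opening: 0.003
finger_force: 0.0
at [ 0.4598 -0.0586  0.0415] yaw97.88 shift [0.0031 0.0002 0.0115] turn [ 0.    -0.002 -0.002] open0.003 F [0.4 0.6 0.1] q7 -1.01 t28.2
[-42.17303939 -89.09269247] [ 0.2   0.9  -0.27  2.17  1.18  0.23 -1.01]
```

```bash

python3 -m inch '-1 0 0 .008 0 0 0;-1 0 0 .005 0 0 0;-1 .004 0 0 0 0 0;-1 .004 0 0 0 0 0;-1 .002 0 0 0 0 0;-1 .0015 0 0 0 0 0;-1 .0015 0 0 0 0 0;-1 .0015 0 0 0 0 0;-1 0 0 0 0 0 0'
python3 -c "
from jig import *
s=get_state();print(injig(s['tool_pos']))"
python3 -m inch '-1 .0015 0 0 0 0 0;-1 .0015 0 0 0 0 0;-1 0 0 0 0 0 0'
python3 -m inch '-1 .0015 0 0 0 0 0;-1 .0015 0 0 0 0 0;-1 0 0 0 0 0 0'
python3 -c "
from jig import *
toolgo((*J(-42,-70),.03),JT+np.pi/2);s=get_state();print(injig(s['tool_pos']))"
```

```text
clock: 28.92
tool_pos: [0.4585, -0.0449, 0.0291]
eef_rot: [0.657, 0.754, 0.001, 0.0]
contact_force: [0.0, -1.4, 0.1]
opening: 0.006
finger_force: 0.4
[-41.60126659 -75.30117379]
clock: 29.17
tool_pos: [0.458, -0.0417, 0.0289]
eef_rot: [0.657, 0.754, 0.001, 0.0]
contact_force: [0.2, -2.1, 0.8]
opening: 0.003
finger_force: 0.9
clock: 29.42
tool_pos: [0.4576, -0.039, 0.0289]
eef_rot: [0.657, 0.754, 0.001, 0.0]
contact_force: [0.1, -3.9, 2.0]
opening: 0.006
finger_force: 1.4
at [ 0.4576 -0.039   0.0289] yaw97.83 shift [-0.0006 -0.0003 -0.0011] turn [ 0.002 -0.001 -0.003] open0.006 F [ 0.1 -3.9  2. ] q7 -1.18 t29.4
[-41.66759317 -69.35596075]
```

```bash

python3 -m inch '-1 .001 0 0 0 0 0;-1 0 0 0 0 0 0'
python3 -m inch '-1 .001 0 0 0 0 0;-1 0 0 0 0 0 0'
python3 - <<'E'
from jig import *
s=get_state();print(injig(s['tool_pos']),s['contact_force'])
p,d,m=snap("wrist","w12");bj("w12",.026)
X=cloud(None,d,m);q=injig(X);k=(X[...,2]>.034)&(X[...,2]<.044)&(q[...,1]>50)&(q[...,1]<75)&(q[...,0]<40)&(q[...,0]>-60);print('leaf y',np.percentile(q[k][:,1],[1,50,99]),np.median(X[k][:,2]))
E
```

```text
clock: 29.58
tool_pos: [0.4575, -0.0387, 0.0289]
eef_rot: [0.657, 0.753, 0.001, 0.001]
contact_force: [-0.2, -5.1, 1.3]
opening: 0.007
finger_force: 2.4
clock: 29.75
tool_pos: [0.4575, -0.0385, 0.0289]
eef_rot: [0.658, 0.753, 0.0, 0.001]
contact_force: [1.1, -6.5, 1.1]
opening: 0.004
finger_force: 3.1
[-41.74243176 -68.9056983 ] [ 1.12315178 -6.46376857  1.12582501]
px [250. 111.] 8432 z [0.0239 0.0249 0.026 ] jig x [-49.9 -41.5 -33.2] y [-59.4  36. ] rect ctr [-41.6 -11.7] size [15.6 95.6] axis-from-y -1.2Traceback (most recent call last):
  File "<stdin>", line 4, in <module>
    return _quantile_unchecked(
        a, q, axis, out, overwrite_input, method, keepdims, weights)
    return _ureduce(a,
                    func=_quantile_ureduce_func,
    ...<5 lines>...
                    overwrite_input=overwrite_input,
                    method=method)
    r = func(a, **kwargs)
    result = _quantile(arr,
                       quantiles=q,
    ...<2 lines>...
                       out=out,
                       weights=wgt)
    slices_having_nans = np.isnan(arr[-1, ...])
                                  ~~~^^^^^^^^^
IndexError: index -1 is out of bounds for axis 0 with size 0
```

```bash

python3 -m inch '-1 -.01 0 0 0 0 0;-1 0 0 -.035 0 0 0;0 0 0 -.035 0 0 0;0 0 0 -.04 0 0 0;0 .0336 .0086 0 0 0 0;0 .0336 .0086 0 0 0 0;0 .0336 .0086 0 0 0 0;0 .0336 .0086 0 0 0 0;0 .0336 .0086 0 0 0 0;0 .0336 .0086 0 0 0 0;0 .0336 .0086 0 0 0 0;0 .0336 .0086 0 0 0 0;0 .0336 .0086 0 0 0 0;0 .0336 .0086 0 0 0 0;0 0 0 0 0 0 0'
python3 -m inch '0 0 0 0 0 0 .123;0 0 0 0 0 0 .123;0 0 0 0 0 0 .123;0 0 0 0 0 0 .123;0 0 0 0 0 0 .123;0 0 0 0 0 0 .123;0 0 0 0 0 0 .123;0 0 0 0 0 0 .123;0 0 0 0 0 0 .123;0 0 0 0 0 0 .123;0 0 0 0 0 0 .123;0 0 0 0 0 0 .123;0 0 0 0 0 0 0;0 0 0 0 0 0 0' 40
python3 - <<'E'
from jig import *
toolgo((.4978,.2966,.018),np.radians(13.5));s=get_state();print(s['q'].round(2))
p,d,m=snap("wrist","w13");bars("w13")
E
```

```text
clock: 31.05
tool_pos: [0.4962, 0.3092, 0.1408]
eef_rot: [0.654, 0.757, 0.007, -0.004]
contact_force: [0.6, 0.6, 0.1]
opening: 0.497
finger_force: 0.0
clock: 32.22
tool_pos: [0.4973, 0.2986, 0.1396]
eef_rot: [0.993, 0.118, 0.001, -0.002]
contact_force: [0.3, -0.2, 0.9]
opening: 0.494
finger_force: 0.0
at [0.4973 0.2986 0.1396] yaw13.54 shift [-0.0002  0.0024  0.1216] turn [-0.003 -0.002  0.001] open0.494 F [ 0.3 -0.2  0.9] q7 -2.21 t32.2
[-0.5   0.78 -0.21  1.8   0.27  0.58 -2.21]
px [381.  82.] z 0.034 ctr [600.5 215.6] size [56.4 66. ] axis 122.3
px [252. 179.] z 0.013 ctr [498.9 296.9] size [ 16.7 104.5] axis 13.8
px [128. 293.] z 0.21 ctr [364.5 383.4] size [20.8 70.5] axis 4.0
px [373. 294.] z 0.21 ctr [418.3 162. ] size [20.8 70.2] axis 24.2
px [341. 348.] z 0.218 ctr [348.7 204.7] size [ 11.9 383.8] axis 103.7
```

```bash

python3 -m inch '0 .001 .002 .03 0 0 0;0 0 0 .03 0 0 0;0 0 0 .03 0 0 0;0 0 0 .02 0 0 0;0 0 0 .0115 0 0 0;0 0 0 0 0 0 0;0 0 0 0 0 0 0;-1 0 0 0 0 0 0;-1 0 0 0 0 0 0;-1 0 0 0 0 0 0;-1 0 0 0 0 0 0;-1 0 0 0 0 0 0;-1 0 0 0 0 0 0' 40
python3 -m inch '-1 0 0 -.01 0 0 0;-1 0 0 -.02 0 0 0;-1 0 0 -.03 0 0 0;-1 0 0 -.03 0 0 0;-1 0 0 0 0 0 -.123;-1 0 0 0 0 0 -.123;-1 0 0 0 0 0 -.123;-1 0 0 0 0 0 -.123;-1 0 0 0 0 0 -.123;-1 0 0 0 0 0 -.123;-1 0 0 0 0 0 -.123;-1 0 0 0 0 0 -.123;-1 0 0 0 0 0 -.123;-1 0 0 0 0 0 -.123;-1 0 0 0 0 0 -.123;-1 0 0 0 0 0 -.123;-1 0 0 0 0 0 0;-1 0 0 0 0 0 0'
python3 - <<'E'
from h import *
toolgo((*J(0,0),.05),JT+np.pi/2);print(injig(get_state()["tool_pos"]))
E
```

```text
clock: 33.35
tool_pos: [0.5, 0.2972, 0.0191]
eef_rot: [0.993, 0.116, 0.002, -0.002]
contact_force: [0.1, 0.9, 6.3]
opening: 0.169
finger_force: 40.0
clock: 34.85
tool_pos: [0.4993, 0.2954, 0.1082]
eef_rot: [0.659, 0.752, 0.001, -0.0]
contact_force: [0.2, -0.2, -2.2]
opening: 0.174
finger_force: 40.0
at [0.4993 0.2954 0.1082] yaw97.61 shift [-0.2564 -0.0445  0.0578] turn [ 0.001 -0.001 -0.007] open0.174 F [ 0.2 -0.2 -2.2] q7 -1.17 t34.9
[ 46.16688245 255.99638984]
```

```bash

python3 -m inch '-1 -.0315 -.0057 0 0 0 -.007;-1 -.0315 -.0057 0 0 0 0;-1 -.0315 -.0057 0 0 0 0;-1 -.0315 -.0057 0 0 0 0;-1 -.0315 -.0057 0 0 0 0;-1 -.0315 -.0057 0 0 0 0;-1 -.0315 -.0057 0 0 0 0;-1 -.0315 -.0057 0 0 0 0;-1 0 0 0 0 0 0;-1 0 0 .03 0 0 0;-1 0 0 .025 0 0 0;-1 0 0 0 0 0 0;-1 0 0 0 0 0 0'
python3 - <<'E'
from jig import *
toolgo((*J(0,2),.031),JT+np.pi/2);s=get_state();print(injig(s["tool_pos"]),s['q'].round(2))
p,d,m=snap("wrist","w14");bj("w14",s['tool_pos'][2]-.018+.014)
E
```

```text
clock: 35.93
tool_pos: [0.4896, 0.0404, 0.0523]
eef_rot: [0.655, 0.756, 0.0, -0.0]
contact_force: [0.2, 0.5, -1.5]
opening: 0.173
finger_force: 40.0
at [0.4896 0.0404 0.0523] yaw98.18 shift [-0.0028 -0.0011  0.0213] turn [-0.    -0.001  0.003] open0.173 F [ 0.2  0.5 -1.5] q7 -1.05 t35.9
[1.09011054 4.82937187] [ 0.07  0.9  -0.41  2.09  1.04  0.37 -1.05]
px [250. 207.] 4545 z [0.045  0.046  0.0471] jig x [-6.8  0.8  9. ] y [-11.2  55.7] rect ctr [ 1.  22.2] size [15.7 66.9] axis-from-y 0.5
px [251. 325.] 852 z [0.0453 0.0462 0.047 ] jig x [-6.4  1.2  8.8] y [-48.3 -31.2] rect ctr [  1.2 -39.8] size [15.2 17.1] axis-from-y 0.1
```

```bash

python3 -m inch '-1 -.0028 -.0012 .01 0 0 0;-1 0 0 .007 0 0 0;-1 0 0 0 0 0 0;-1 0 0 0 0 0 0'
python3 - <<'E'
from jig import *
toolgo((*J(0,2),.031),JT+np.pi/2);s=get_state();print(injig(s["tool_pos"]))
E
```

```text
clock: 36.32
tool_pos: [0.4898, 0.0377, 0.0362]
eef_rot: [0.655, 0.756, 0.002, 0.0]
contact_force: [0.7, 0.1, -2.5]
opening: 0.171
finger_force: 40.0
at [0.4898 0.0377 0.0362] yaw98.23 shift [-0.0002 -0.0009  0.0052] turn [ 0.003 -0.002  0.004] open0.171 F [ 0.7  0.1 -2.5] q7 -1.10 t36.3
[0.88691893 2.14543513]
```

```bash

python3 -m inch '-1 0 -.001 .003 0 0 .004;-1 0 0 .002 0 0 0;-1 0 0 0 0 0 0;-1 0 0 0 0 0 0' 40
python3 -m inch '-.6 0 0 0 0 0 0;-.45 0 0 0 0 0 0;-.4 0 0 0 0 0 0;-.4 0 0 0 0 0 0;-.4 0 0 -.01 0 0 0;-.4 0 0 -.03 0 0 0;-1 -.025 0 0 0 0 0;-1 -.025 0 0 0 0 0;-1 -.026 0 0 0 0 0;-1 0 0 0 0 0 0;-1 0 0 .02 0 0 0;-1 0 0 0 0 0 0;-1 0 0 0 0 0 0'
python3 - <<'E'
from jig import *
toolgo((*J(0,-73),.03),JT+np.pi/2);s=get_state();print(injig(s["tool_pos"]))
p,d,m=snap("wrist","w15");bj("w15",.026)
E
```

```text
clock: 36.65
tool_pos: [0.4887, 0.0376, 0.0311]
eef_rot: [0.656, 0.755, 0.002, 0.0]
contact_force: [-0.4, 1.0, 4.7]
opening: 0.171
finger_force: 40.0
clock: 37.73
tool_pos: [0.4984, -0.0376, 0.05]
eef_rot: [0.656, 0.755, 0.001, -0.001]
contact_force: [0.4, 1.2, -0.1]
opening: 0.007
finger_force: 0.0
at [ 0.4984 -0.0376  0.05  ] yaw98.05 shift [0.0007 0.0011 0.02  ] turn [ 0.    -0.002  0.001] open0.007 F [ 0.4  1.2 -0.1] q7 -0.89 t37.7
[ -1.11495645 -73.70211783]
px [169. 100.] 6946 z [0.0234 0.0249 0.026 ] jig x [-49.5 -40.4 -31.8] y [-59.5  37.1] rect ctr [-40.6 -11.2] size [16.6 96.9] axis-from-y -1.1
px [253.  94.] 6223 z [0.0239 0.025  0.026 ] jig x [-7.9 -0.   7.7] y [-52.9  37.1] rect ctr [-0.1 -7.9] size [15.6 90. ] axis-from-y 0.1
```

```bash

python3 -m inch '-1 0 .001 .012 0 0 0;-1 0 0 .008 0 0 0;-1 .004 0 0 0 0 0;-1 .004 0 0 0 0 0;-1 .002 0 0 0 0 0;-1 .0015 0 0 0 0 0;-1 .0015 0 0 0 0 0;-1 0 0 0 0 0 0'
python3 -m inch '-1 .0015 0 0 0 0 0;-1 .0015 0 0 0 0 0;-1 0 0 0 0 0 0'
python3 -m inch '-1 .001 0 0 0 0 0;-1 0 0 0 0 0 0'
python3 -m inch '-1 .001 0 0 0 0 0;-1 0 0 0 0 0 0'
python3 -c "
from jig import *
s=get_state();print(injig(s['tool_pos']))"
```

```text
clock: 38.45
tool_pos: [0.4983, -0.0249, 0.0308]
eef_rot: [0.656, 0.755, 0.001, 0.0]
contact_force: [-0.5, -1.2, 0.7]
opening: 0.0
finger_force: 0.3
clock: 38.7
tool_pos: [0.4979, -0.022, 0.0306]
eef_rot: [0.656, 0.755, 0.001, 0.0]
contact_force: [0.1, -1.9, 0.8]
opening: 0.006
finger_force: 0.9
clock: 38.87
tool_pos: [0.4977, -0.0212, 0.0305]
eef_rot: [0.656, 0.755, 0.001, -0.0]
contact_force: [0.0, -2.0, 1.0]
opening: 0.002
finger_force: 1.1
clock: 39.03
tool_pos: [0.4975, -0.02, 0.0305]
eef_rot: [0.656, 0.755, 0.001, -0.0]
contact_force: [-0.0, -2.8, 1.6]
opening: 0.003
finger_force: 1.2
[  0.54126302 -56.10303155]
```

```bash

python3 -m inch '-1 .001 0 0 0 0 0;-1 0 0 0 0 0 0'
python3 -m inch '-1 .001 0 0 0 0 0;-1 0 0 0 0 0 0'
python3 -m inch '-1 .001 0 0 0 0 0;-1 0 0 0 0 0 0'
python3 -c "
from jig import *
s=get_state();print(injig(s['tool_pos']))"
```

```text
clock: 39.2
tool_pos: [0.4974, -0.0192, 0.0305]
eef_rot: [0.656, 0.755, 0.001, 0.0]
contact_force: [-0.0, -3.3, 1.1]
opening: 0.005
finger_force: 1.5
clock: 39.37
tool_pos: [0.4973, -0.0189, 0.0305]
eef_rot: [0.656, 0.755, 0.001, 0.0]
contact_force: [0.8, -4.1, 1.3]
opening: 0.005
finger_force: 2.4
clock: 39.53
tool_pos: [0.4972, -0.0186, 0.0305]
eef_rot: [0.656, 0.754, 0.0, 0.001]
contact_force: [1.5, -5.6, 2.4]
opening: 0.006
finger_force: 3.1
[  0.43252564 -54.72746134]
```

```bash

python3 -m inch '-1 -.01 0 0 0 0 0;-1 0 0 -.035 0 0 0;-1 0 0 -.04 0 0 0;-1 0 0 -.04 0 0 0;-1 .005 0 -.04 0 0 0;-1 .005 0 -.02 0 0 0;-1 0 0 0 0 0 0;-1 0 0 0 0 0 0'
python3 - <<'E'
from jig import *
toolgo((*J(-20,-10),.1),JT+np.pi/2)
p,d,m=snap("wrist","w16");bj("w16",.026);bars("w16")
X=cloud(None,d,m);q=injig(X);k=(X[...,2]>.034)&(X[...,2]<.046)&(q[...,1]>50)&(q[...,1]<80)&(q[...,0]<40)&(q[...,0]>-60)
if k.sum():print('leaf y',np.percentile(q[k][:,1],[1,50,99]),np.median(X[k][:,2]))
E
```

```text
clock: 40.2
tool_pos: [0.4975, -0.016, 0.2063]
eef_rot: [0.655, 0.755, 0.003, 0.0]
contact_force: [0.0, -0.4, -0.5]
opening: 0.004
finger_force: 0.0
at [ 0.4975 -0.016   0.2063] yaw98.10 shift [ 0.0418 -0.0215  0.1064] turn [ 0.005 -0.004  0.002] open0.004 F [ 0.  -0.4 -0.5] q7 -0.61 t40.2
px [207. 113.] 2039 z [0.0235 0.025  0.0262] jig x [-49.5 -41.  -32.1] y [-58.9  58.9] rect ctr [-40.9   0. ] size [ 15.9 118.1] axis-from-y -1.0
px [249. 106.] 1786 z [0.0237 0.0249 0.0261] jig x [-7.7  0.8  8.9] y [-45.4  59. ] rect ctr [0.8 6.8] size [ 15.5 104.6] axis-from-y -1.0
px [207. 113.] z 0.025 ctr [447.7  29.1] size [ 17.1 122.6] axis 97.0
px [250. 107.] z 0.025 ctr [489.5  42.1] size [ 15.7 108.5] axis 97.6
leaf y [59.69656485 63.79555891 78.92265289] 0.0387456987548483
```

```bash
python3 - <<'E'
from jig import *
p,d,m=load("w16");X=cloud(None,d,m);q=injig(X)
u,v=np.meshgrid(np.arange(512),np.arange(384))
def edge(k,ax,fn,name,z):
    # re-cast pixels onto plane z, per-bin extreme, fit
    Q=injig(plane(None,np.c_[u[k],v[k]],z,m));o=1-ax
    b=np.round(Q[:,o]/3).astype(int);t=[(i*3,fn(Q[b==i,ax])) for i in np.unique(b) if (b==i).sum()>3];t=np.array(t)[2:-2]
    for _ in range(3):
        f=np.polyfit(t[:,0],t[:,1],1);rs=t[:,1]-np.polyval(f,t[:,0]);t=t[abs(rs)<max(.5,1.5*rs.std())]
    print(name,'slope deg %.2f'%np.degrees(f[0]),'at0 %.1f'%f[1],len(t),'res %.2f'%rs.std())
k=(X[...,2]>.034)&(X[...,2]<.046)&(q[...,1]>55)&(q[...,1]<75)&(q[...,0]<70)&(q[...,0]>-55)
edge(k,1,np.min,'leaf front',.040);edge(k,1,np.max,'leaf back',.040)
k=(X[...,2]>.022)&(X[...,2]<.034)&(q[...,0]>70)&(q[...,0]<105)&(q[...,1]<50)&(q[...,1]>-75)
edge(k,0,np.min,'fence near',.028);edge(k,0,np.max,'fence far',.028)
k=(X[...,2]>.006)&(X[...,2]<.020)&(q[...,0]<-60)&(q[...,0]>-105)&(q[...,1]<70)&(q[...,1]>-75)
edge(k,0,np.min,'plate front',.012)
p,d,m=load("w8");X=cloud(None,d,m);q=injig(X)
k=(X[...,2]>.034)&(X[...,2]<.046)&(q[...,1]>55)&(q[...,1]<69)&(q[...,0]<70)&(q[...,0]>-55)
edge(k,1,np.min,'w8 leaf front',.040);edge(k,1,np.max,'w8 leaf back',.040)
E
```

```text
leaf front slope deg -0.34 at0 59.3 33 res 0.26
leaf back slope deg 0.11 at0 66.8 34 res 0.00
fence near slope deg 0.20 at0 76.5 32 res 0.23
fence far slope deg 0.22 at0 96.6 35 res 0.27
plate front slope deg 2.85 at0 -91.2 31 res 5.40
w8 leaf front slope deg 0.42 at0 61.2 27 res 0.30
w8 leaf back slope deg -0.40 at0 69.4 38 res 0.00
```

```bash

python3 -m inch '0 0 0 0 0 0 .1163;0 0 0 0 0 0 .1163;0 0 0 0 0 0 .1163;0 0 0 0 0 0 .1163;0 0 0 0 0 0 .1163;0 0 0 0 0 0 .1163;0 0 0 0 0 0 .1163;0 0 0 0 0 0 .1163;0 0 0 0 0 0 .1163;0 0 0 0 0 0 .1163;0 0 0 0 0 0 .1163;0 0 0 0 0 0 .1163;0 0 0 0 0 0 .1163;0 0 0 0 0 0 .1163;0 0 0 0 0 0 0' 40
python3 -m inch '0 .0062 .0338 0 0 0 0;0 .0062 .0338 0 0 0 0;0 .0062 .0338 0 0 0 0;0 .0062 .0338 0 0 0 0;0 .0062 .0338 0 0 0 0;0 0 0 .03 0 0 0;0 0 0 .03 0 0 0;0 0 0 0 0 0 0;0 0 0 0 0 0 0'
python3 - <<'E'
from jig import *
p,d,m=snap("wrist","w17");bars("w17")
toolgo((.5427,-.1818,.018),np.radians(4.8));print(get_state()['q'].round(2))
E
```

```text
clock: 41.5
tool_pos: [0.4958, -0.0174, 0.2037]
eef_rot: [0.999, 0.04, -0.001, -0.001]
contact_force: [0.1, -0.4, -0.4]
opening: 0.501
finger_force: 0.0
clock: 42.25
tool_pos: [0.54, -0.1824, 0.1431]
eef_rot: [0.999, 0.043, -0.002, -0.002]
contact_force: [-0.1, -0.1, -0.3]
opening: 0.502
finger_force: 0.0
px [251. 175.] z 0.013 ctr [ 544. -183.] size [16.5 91.2] axis 5.3
px [ 27. 217.] z 0.025 ctr [490.9  14.7] size [20.2 52.4] axis 97.0
px [ 11. 258.] z 0.025 ctr [451.4  33.9] size [16.1 41.5] axis 129.2
px [128. 295.] z 0.213 ctr [417.9 -76.7] size [21.2 72.2] axis 175.2
px [373. 295.] z 0.213 ctr [ 438.2 -306.8] size [21.2 71.5] axis 14.3
px [345. 347.] z 0.221 ctr [ 375.1 -253.7] size [ 13.4 390.3] axis 95.1
at [ 0.5414 -0.1824  0.1447] yaw4.87 shift [ 1.300e-03 -1.000e-04  1.267e-01] turn [-0.003 -0.     0.001] open0.502 F [-0.3  0.7  0.1] q7 -1.56 t42.3
[ 0.4   0.77 -0.27  1.82  0.33  0.6  -1.56]
```

```bash

python3 -m inch '0 .0026 .0006 .03 0 0 -.006;0 0 0 .03 0 0 0;0 0 0 .03 0 0 0;0 0 0 .025 0 0 0;0 0 0 .0105 0 0 0;0 0 0 0 0 0 0;0 0 0 0 0 0 0;-1 0 0 0 0 0 0;-1 0 0 0 0 0 0;-1 0 0 0 0 0 0;-1 0 0 0 0 0 0;-1 0 0 0 0 0 0;-1 0 0 0 0 0 0' 40
python3 -m inch '-1 0 0 -.01 0 0 0;-1 0 0 -.03 0 0 0;-1 0 0 -.04 0 0 0;-1 0 0 -.04 0 0 0;-1 0 0 0 0 0 -.1163;-1 0 0 0 0 0 -.1163;-1 0 0 0 0 0 -.1163;-1 0 0 0 0 0 -.1163;-1 0 0 0 0 0 -.1163;-1 0 0 0 0 0 -.1163;-1 0 0 0 0 0 -.1163;-1 0 0 0 0 0 -.1163;-1 0 0 0 0 0 -.1163;-1 0 0 0 0 0 -.1163;-1 0 0 0 0 0 -.1163;-1 0 0 0 0 0 -.1163;-1 0 0 0 0 0 -.1163;-1 0 0 0 0 0 -.1163;-1 0 0 0 0 0 0'
python3 - <<'E'
from h import *
toolgo((*J(42,7),.06),JT+np.pi/2);print(injig(get_state()["tool_pos"]))
E
```

```text
clock: 43.38
tool_pos: [0.5451, -0.1832, 0.0204]
eef_rot: [0.999, 0.044, 0.002, -0.001]
contact_force: [-0.4, 0.5, 5.9]
opening: 0.175
finger_force: 40.0
clock: 44.97
tool_pos: [0.5437, -0.1841, 0.1396]
eef_rot: [0.653, 0.757, 0.001, -0.0]
contact_force: [0.5, -0.4, -1.5]
opening: 0.17
finger_force: 40.0
at [ 0.5437 -0.1841  0.1396] yaw98.49 shift [0.2317 0.0205 0.0801] turn [ 0.001 -0.002  0.008] open0.170 F [ 0.5 -0.4 -1.5] q7 -0.33 t45.0
[  23.43506183 -225.03050327]
```

```bash

python3 -m inch '-1 .0334 .0029 0 0 0 .008;-1 .0334 .0029 0 0 0 0;-1 .0334 .0029 0 0 0 0;-1 .0334 .0029 0 0 0 0;-1 .0334 .0029 0 0 0 0;-1 .0334 .0029 0 0 0 0;-1 .0334 .0029 0 0 0 0;-1 0 0 0 0 0 0;-1 0 0 .03 0 0 0;-1 0 0 .03 0 0 0;-1 0 0 .025 0 0 0;-1 0 0 0 0 0 0;-1 0 0 0 0 0 0'
python3 - <<'E'
from jig import *
toolgo((*J(42,9),.032),JT+np.pi/2);s=get_state();print(injig(s["tool_pos"]),s['q'].round(2))
p,d,m=snap("wrist","w18");bj("w18",s['tool_pos'][2]-.0204+.014)
E
```

```text
clock: 46.05
tool_pos: [0.5316, 0.0507, 0.0549]
eef_rot: [0.657, 0.754, 0.0, -0.001]
contact_force: [0.8, 0.2, -0.8]
opening: 0.17
finger_force: 40.0
at [0.5316 0.0507 0.0549] yaw97.80 shift [-0.0002 -0.0021  0.0229] turn [-0.    -0.001 -0.003] open0.170 F [ 0.8  0.2 -0.8] q7 -0.95 t46.0
[44.11030301  9.18487378] [ 0.13  0.94 -0.52  1.96  0.95  0.51 -0.95]
px [250. 215.] 3951 z [0.0462 0.0473 0.0484] jig x [36.2 43.9 52. ] y [-8.3 52.6] rect ctr [44.2 22.4] size [15.8 61.2] axis-from-y -0.2
px [251. 318.] 475 z [0.0464 0.0473 0.0481] jig x [36.3 43.9 51.5] y [-37.9 -28.6] rect ctr [ 43.9 -33.3] size [ 9.2 15.3] axis-from-y 89.8
```

Good; shift −2 in jig x (true lane ≈ 41.5), lower, release, and go behind.

```bash

python3 -m inch '-1 0 -.0024 .01 0 0 -.003;-1 0 0 .008 0 0 0;-1 0 0 .003 0 0 0;-1 0 0 0 0 0 0;-1 0 0 0 0 0 0'
python3 - <<'E'
from jig import *
toolgo((*J(41.5,9),.032),JT+np.pi/2);s=get_state();print(injig(s["tool_pos"]))
E
python3 -m inch '-1 0 0 .001 0 0 0;-1 0 0 .001 0 0 0;-1 0 0 0 0 0 0'
```

```text
clock: 46.52
tool_pos: [0.5303, 0.0508, 0.0348]
eef_rot: [0.656, 0.755, 0.002, 0.0]
contact_force: [-0.9, -0.7, -1.3]
opening: 0.17
finger_force: 40.0
at [0.5303 0.0508 0.0348] yaw98.04 shift [-0.0005 -0.0014  0.0028] turn [ 0.003 -0.002  0.001] open0.170 F [-0.9 -0.7 -1.3] q7 -1.00 t46.5
[42.87600301  9.45504177]
clock: 46.77
tool_pos: [0.5303, 0.0509, 0.0325]
eef_rot: [0.656, 0.755, 0.002, 0.0]
contact_force: [-0.2, -0.0, 0.4]
opening: 0.17
finger_force: 40.0
```

```bash

python3 -m inch '-1 0 -.001 .0005 0 0 0;-.6 0 0 0 0 0 0;-.45 0 0 0 0 0 0;-.4 0 0 0 0 0 0;-.4 0 0 0 0 0 0;-.4 0 0 -.01 0 0 0;-.4 0 0 -.03 0 0 0;-1 -.022 0 0 0 0 0;-1 -.022 0 0 0 0 0;-1 -.022 0 0 0 0 0;-1 0 0 0 0 0 0;-1 0 0 .02 0 0 0;-1 0 0 0 0 0 0;-1 0 0 0 0 0 0'
python3 - <<'E'
from jig import *
toolgo((*J(41.5,-56),.031),JT+np.pi/2);s=get_state();print(injig(s["tool_pos"]))
p,d,m=snap("wrist","w19");bj("w19",.026)
E
```

```text
clock: 47.93
tool_pos: [0.5374, -0.0141, 0.0515]
eef_rot: [0.655, 0.755, 0.001, -0.001]
contact_force: [0.4, -0.0, -0.2]
opening: 0.007
finger_force: 0.0
at [ 0.5374 -0.0141  0.0515] yaw98.12 shift [-0.0002  0.0006  0.0205] turn [ 0.    -0.003  0.002] open0.007 F [ 0.4 -0.  -0.2] q7 -0.83 t47.9
[ 40.8501838  -55.87220549]
px [ 88. 113.] 8265 z [0.022  0.0248 0.026 ] jig x [-49.  -38.  -29.8] y [-59.   55.3] rect ctr [-39.4  -1.9] size [ 18.  114.6] axis-from-y -0.9
px [171. 102.] 7013 z [0.0235 0.0249 0.026 ] jig x [-7.2  1.5 10.6] y [-45.2  55.3] rect ctr [1.7 4.9] size [ 16.6 101. ] axis-from-y -1.0
px [255. 102.] 6005 z [0.0239 0.025  0.026 ] jig x [35.1 42.8 50.6] y [-38.8  51.3] rect ctr [42.8  6.2] size [15.7 90.2] axis-from-y 0.0
```

```bash

python3 -m inch '-1 0 .002 .012 0 0 0;-1 0 0 .008 0 0 0;-1 .004 0 0 0 0 0;-1 .004 0 0 0 0 0;-1 .002 0 0 0 0 0;-1 .002 0 0 0 0 0;-1 .0015 0 0 0 0 0;-1 .0015 0 0 0 0 0;-1 0 0 0 0 0 0'
python3 -m inch '-1 .001 0 0 0 0 0;-1 .001 0 0 0 0 0;-1 0 0 0 0 0 0'
python3 -c "
from jig import *
s=get_state();print(injig(s['tool_pos']))"
python3 -m inch '-1 .001 0 0 0 0 0;-1 0 0 0 0 0 0'
python3 -m inch '-1 .001 0 0 0 0 0;-1 0 0 0 0 0 0'
python3 -c "
from jig import *
toolgo((*J(41.5,-41),.031),JT+np.pi/2)
s=get_state();print(injig(s['tool_pos']))
p,d,m=snap('wrist','w20');bj('w20',.026)"
```

```text
clock: 48.73
tool_pos: [0.5381, 0.0004, 0.0318]
eef_rot: [0.656, 0.755, 0.001, 0.0]
contact_force: [0.2, -0.7, 0.2]
opening: 0.005
finger_force: 0.6
clock: 48.98
tool_pos: [0.538, 0.0013, 0.0317]
eef_rot: [0.656, 0.755, 0.001, 0.001]
contact_force: [0.1, -2.8, -0.5]
opening: 0.003
finger_force: 2.6
[ 43.53579904 -40.65846066]
clock: 49.15
tool_pos: [0.5379, 0.0017, 0.0316]
eef_rot: [0.656, 0.755, 0.0, 0.001]
contact_force: [1.4, -5.7, 0.9]
opening: 0.003
finger_force: 3.8
clock: 49.32
tool_pos: [0.5378, 0.0018, 0.0316]
eef_rot: [0.656, 0.754, -0.0, 0.001]
contact_force: [1.2, -6.4, 1.4]
opening: 0.008
finger_force: 4.3
at [0.5378 0.0018 0.0316] yaw97.95 shift [-0.0008 -0.002   0.0006] turn [ 0.001  0.002 -0.001] open0.008 F [ 1.2 -6.4  1.4] q7 -0.90 t49.3
[ 43.45562452 -40.17238641]
px [ 64. 142.] 10343 z [0.0218 0.0248 0.0259] jig x [-48.6 -35.6 -29.2] y [-57.   59.1] rect ctr [-38.8   1.1] size [ 18.5 116.3] axis-from-y -0.9
px [155. 124.] 8265 z [0.0233 0.0249 0.026 ] jig x [-7.   1.9 10.9] y [-35.4  59.1] rect ctr [ 1.9 11.8] size [16.8 94.7] axis-from-y -1.0
px [250. 120.] 7518 z [0.0239 0.0249 0.026 ] jig x [35.4 43.2 51.2] y [-31.4  59. ] rect ctr [43.3 13.8] size [15.7 90.5] axis-from-y 0.2
```

```bash

python3 -m inch '-1 -.008 0 0 0 0 0;-1 -.008 0 -.02 0 0 0;-1 -.006 -.02 -.005 0 0 0;-1 0 -.019 0 0 0 0;-1 0 0 0 0 0 0;-1 0 0 .02 0 0 0;-1 0 0 .005 0 0 0;-1 0 0 0 0 0 0;-1 0 0 0 0 0 0'
python3 -c "
from jig import *
toolgo((*J(5,-56),.031),JT+np.pi/2)"
```

```text
clock: 50.12
tool_pos: [0.5025, -0.0217, 0.0313]
eef_rot: [0.655, 0.755, 0.002, -0.001]
contact_force: [-0.6, -0.4, 0.0]
opening: 0.007
finger_force: 0.0
at [ 0.5025 -0.0217  0.0313] yaw98.13 shift [ 0.0025 -0.0002  0.0003] turn [ 0.002 -0.004  0.002] open0.007 F [-0.6 -0.4  0. ] q7 -0.98 t50.1
```

```bash

python3 -m inch '-1 .003 0 0 0 0 0;-1 .001 0 0 0 0 0;-1 .002 0 0 0 0 0;-1 0 0 0 0 0 0'
python3 -m inch '-1 .002 0 0 0 0 0;-1 .002 0 0 0 0 0;-1 0 0 0 0 0 0'
python3 -m inch '-1 .002 0 0 0 0 0;-1 .002 0 0 0 0 0;-1 0 0 0 0 0 0'
python3 -c "
from jig import *
toolgo((*J(5,-56),.031),JT+np.pi/2)
p,d,m=snap('wrist','w21');bj('w21',.026)"
```

```text
clock: 50.45
tool_pos: [0.5015, -0.0188, 0.0316]
eef_rot: [0.656, 0.755, 0.0, 0.001]
contact_force: [1.2, -3.9, -0.2]
opening: 0.008
finger_force: 2.3
clock: 50.7
tool_pos: [0.501, -0.0184, 0.0316]
eef_rot: [0.657, 0.754, -0.002, 0.003]
contact_force: [2.7, -10.5, 0.5]
opening: 0.004
finger_force: 5.2
clock: 50.95
tool_pos: [0.5006, -0.018, 0.0316]
eef_rot: [0.658, 0.753, -0.005, 0.005]
contact_force: [2.5, -15.3, 2.0]
opening: 0.004
finger_force: 8.0
at [ 0.5006 -0.018   0.0316] yaw97.69 shift [-0.0014  0.0011  0.0006] turn [-0.001  0.013 -0.005] open0.004 F [  2.5 -15.3   2. ] q7 -1.01 t51.0
px [147. 114.] 9155 z [0.023  0.0249 0.026 ] jig x [-49.2 -39.6 -31. ] y [-49.7  51. ] rect ctr [-40.1   0.7] size [ 17.  100.8] axis-from-y -1.1
px [241. 109.] 8213 z [0.0239 0.025  0.026 ] jig x [-8.6  0.4  9. ] y [-45.2  50.7] rect ctr [0.2 2.8] size [15.6 96.1] axis-from-y -1.5
px [325. 127.] 8751 z [0.0229 0.0274 0.0301] jig x [14.9 35.8 55.8] y [-49.   42.7] rect ctr [34.6 -3.1] size [19.2 93.2] axis-from-y -16.0
```

```bash

python3 -m inch '-1 -.004 0 0 0 0 0;-1 0 .001 0 0 0 0;-1 0 .001 0 0 0 0;-1 0 .001 0 0 0 0;-1 0 .001 0 0 0 0;-1 0 0 0 0 0 0'
python3 -c "
from jig import *
toolgo((*J(5,-56),.031),JT+np.pi/2)
p,d,m=snap('wrist','w22');bj('w22',.026)"
```

```text
clock: 51.5
tool_pos: [0.5027, -0.0183, 0.0314]
eef_rot: [0.657, 0.754, -0.004, 0.002]
contact_force: [-2.3, -11.4, 3.9]
opening: 0.002
finger_force: 5.1
at [ 0.5027 -0.0183  0.0314] yaw97.84 shift [-0.0009 -0.0009  0.0004] turn [-0.003  0.008 -0.003] open0.002 F [ -2.3 -11.4   3.9] q7 -0.99 t51.5
px [143. 114.] 9137 z [0.023  0.0249 0.026 ] jig x [-49.2 -40.  -31. ] y [-50.3  50.5] rect ctr [-40.    0.1] size [ 17.2 101. ] axis-from-y -1.0
px [239. 109.] 8195 z [0.0239 0.0249 0.026 ] jig x [-6.9  1.2  9.3] y [-45.2  50.3] rect ctr [1.2 2.6] size [15.7 95.5] axis-from-y -0.4
px [321. 127.] 8734 z [0.023  0.0274 0.03  ] jig x [15.5 36.3 55.9] y [-48.9  42.7] rect ctr [35.  -3.2] size [19.  93.3] axis-from-y -15.7
```

```bash

python3 -m inch '-1 -.002 .001 0 0 0 0;-1 0 .0005 0 0 0 0;-1 0 0 0 0 0 0;-1 -.01 0 0 0 0 0;-1 -.01 -.005 -.02 0 0 0;-1 -.01 -.02 -.005 0 0 0;-1 0 -.019 0 0 0 0;-1 0 0 0 0 0 0;-1 0 0 0 0 0 0'
python3 -c "
from jig import *
toolgo((*J(-39,-74),.031),JT+np.pi/2);print(injig(get_state()['tool_pos']))
p,d,m=snap('wrist','w23');bj('w23',.026)"
```

```text
clock: 52.3
tool_pos: [0.4666, -0.0495, 0.0567]
eef_rot: [0.655, 0.755, 0.002, -0.0]
contact_force: [1.2, -0.1, 0.0]
opening: 0.007
finger_force: 0.0
at [ 0.4666 -0.0495  0.0567] yaw98.13 shift [ 0.0069 -0.0048  0.0257] turn [ 0.002 -0.003  0.002] open0.007 F [ 1.2 -0.1  0. ] q7 -0.98 t52.3
[-34.20234934 -81.00944522]
px [236.  91.] 5831 z [0.0238 0.025  0.0261] jig x [-49.6 -41.3 -33.1] y [-59.4  31.7] rect ctr [-41.4 -13.8] size [15.5 91.3] axis-from-y -1.0
px [323.  80.] 5422 z [0.0234 0.0249 0.026 ] jig x [-6.9  1.9 10.1] y [-45.5  31.7] rect ctr [ 1.6 -6.9] size [16.6 77.4] axis-from-y 0.7
px [390.  82.] 6503 z [0.0222 0.0275 0.03  ] jig x [15.  34.5 53.9] y [-48.2  31.8] rect ctr [34.4 -6.2] size [20.  83.7] axis-from-y -15.1
```

```bash

python3 -m inch '-1 0 -.007 .015 0 0 0;-1 .003 0 .0107 0 0 0;-1 0 0 0 0 0 0;-1 .004 0 0 0 0 0;-1 .004 0 0 0 0 0;-1 .001 0 0 0 0 0;-1 .001 0 0 0 0 0;-1 0 0 0 0 0 0'
python3 -c "
from jig import *
toolgo((*J(-39,-69),.031),JT+np.pi/2);print(injig(get_state()['tool_pos']))"
```

```text
clock: 53.02
tool_pos: [0.4586, -0.0389, 0.031]
eef_rot: [0.656, 0.755, 0.001, 0.001]
contact_force: [-0.1, -3.0, -1.7]
opening: 0.006
finger_force: 1.3
at [ 0.4586 -0.0389  0.031 ] yaw98.02 shift [ 0.0004  0.0017 -0.    ] turn [ 0.003 -0.001  0.   ] open0.006 F [-0.1 -3.  -1.7] q7 -1.21 t53.0
[-40.69370706 -69.42968801]
```

```bash

python3 -m inch '-1 .002 0 0 0 0 0;-1 .002 0 0 0 0 0;-1 0 .001 0 0 0 0;-1 0 .001 0 0 0 0;-1 0 .001 0 0 0 0;-1 0 .001 0 0 0 0;-1 0 0 0 0 0 0'
python3 -c "
from jig import *
toolgo((*J(-39,-69),.031),JT+np.pi/2);print(injig(get_state()['tool_pos']))
p,d,m=snap('wrist','w24');bj('w24',.026)"
```

```text
clock: 53.6
tool_pos: [0.461, -0.0382, 0.0308]
eef_rot: [0.657, 0.754, -0.002, 0.002]
contact_force: [-1.0, -8.6, 0.4]
opening: 0.004
finger_force: 4.3
at [ 0.461  -0.0382  0.0308] yaw97.84 shift [ 0.     -0.0008 -0.0002] turn [-0.     0.005 -0.003] open0.004 F [-1.  -8.6  0.4] q7 -1.19 t53.6
[-38.21064669 -69.0244852 ]
px [244. 110.] 8233 z [0.0239 0.0249 0.026 ] jig x [-48.5 -40.8 -32.8] y [-59.3  36.3] rect ctr [-40.6 -11.5] size [15.6 95.6] axis-from-y -0.2
px [344.  96.] 7792 z [0.0234 0.0249 0.026 ] jig x [-7.4  1.6  9.9] y [-45.6  36.1] rect ctr [ 1.3 -4.7] size [16.9 81.9] axis-from-y 0.6
px [425. 100.] 9658 z [0.0216 0.0273 0.0299] jig x [14.3 34.8 54.9] y [-48.6  36. ] rect ctr [34.1 -4.2] size [21.4 88.3] axis-from-y -14.6
```

```bash

python3 -m inch '-1 -.01 0 0 0 0 0;-1 -.005 0 -.03 0 0 0;0 0 0 -.04 0 0 0;0 0 0 -.04 0 0 0;0 .03 0 -.035 0 0 0;0 .035 0 -.035 0 0 0;0 .035 0 -.035 0 0 0;0 .035 0 0 0 0 0;0 .035 0 0 0 0 0;0 .035 0 0 0 0 0;0 .035 0 0 0 0 0;0 0 0 0 0 0 0;0 0 0 0 0 0 0'
python3 - <<'E'
from jig import *
toolgo((.37,.32,.1),np.radians(98))
p,d,m=snap("wrist","w25");bj("w25",.026)
X=cloud(None,d,m);g=cv2.cvtColor(p,cv2.COLOR_RGB2HSV)
k=((X[...,2]>.006)&(X[...,2]<.05)&(X[...,0]>.28)&(X[...,0]<.45)&(X[...,1]>.17)&(X[...,1]<.46)).astype('uint8')
n,L,S,C=cv2.connectedComponentsWithStats(k)
for i in range(1,n):
    if S[i,4]>60:
        P=X[L==i];print(S[i],P.mean(0).round(3),np.percentile(P[:,2],[5,50,95]).round(3))
        for z0,z1,zp in((.006,.016,.010),(.028,.044,.036)):
            kk=(L==i)&(X[...,2]>z0)&(X[...,2]<z1)
            if kk.sum()>30:
                v,u=np.nonzero(kk);q=plane(None,np.c_[u,v],zp,m)[:,:2]*1e3;r=cv2.minAreaRect(q.astype('float32'));b=cv2.boxPoints(r);e=max([b[1]-b[0],b[2]-b[1]],key=np.linalg.norm)
                print(zp,np.round(r[0],1),np.round(sorted(r[1]),1),'axis',round(np.degrees(np.arctan2(e[1],e[0]))%180,1))
E
```

```text
clock: 54.73
tool_pos: [0.4307, 0.1778, 0.2322]
eef_rot: [0.653, 0.757, 0.003, -0.001]
contact_force: [0.3, -1.4, -0.2]
opening: 0.5
finger_force: 0.0
at [0.4307 0.1778 0.2322] yaw98.41 shift [ 0.149  -0.0397  0.1327] turn [ 0.003 -0.005  0.007] open0.500 F [ 0.3 -1.4 -0.2] q7 -0.99 t54.7
px [467.  79.] 213 z [0.0207 0.0271 0.0312] jig x [170.5 182.3 191.5] y [226.  252.3] rect ctr [181.3 238.9] size [20.8 26.7] axis-from-y -9.1
px [465. 138.] 509 z [0.022  0.0255 0.0273] jig x [187.2 193.6 200.8] y [141.1 213.1] rect ctr [192.8 176.9] size [12.6 73.3] axis-from-y -3.3
px [392. 144.] 221 z [0.0206 0.0262 0.0313] jig x [106.9 115.  136.4] y [145.2 192.1] rect ctr [118.9 171.6] size [22.9 50.3] axis-from-y -17.7
px [421. 153.] 177 z [0.0207 0.0258 0.0313] jig x [136.9 148.  155. ] y [149.5 180.5] rect ctr [147.1 163.5] size [15.7 32.4] axis-from-y -10.8
px [250. 260.] 417 z [0.0235 0.0248 0.0259] jig x [-44.7 -37.4 -30.1] y [11.9 54.2] rect ctr [-37.4  33.1] size [14.6 42.3] axis-from-y 0.2
px [282. 260.] 423 z [0.0235 0.0248 0.026 ] jig x [-6.8  1.4  9.2] y [12.  53.1] rect ctr [ 1.4 32.6] size [15.6 41.4] axis-from-y 1.6
px [250. 318.] 191 z [0.0235 0.0247 0.0258] jig x [-44.6 -37.7 -30.6] y [-59.6 -37.4] rect ctr [-37.6 -48.5] size [14.  22.2] axis-from-y 0.2
[ 194    0   37  106 2103] [0.374 0.288 0.016] [0.008 0.009 0.035]
0.01 [373.7 286.7] [ 20.1 106.1] axis 86.4
0.036 [376. 317.] [16.3 30. ] axis 86.0
```

View pics/w25.png

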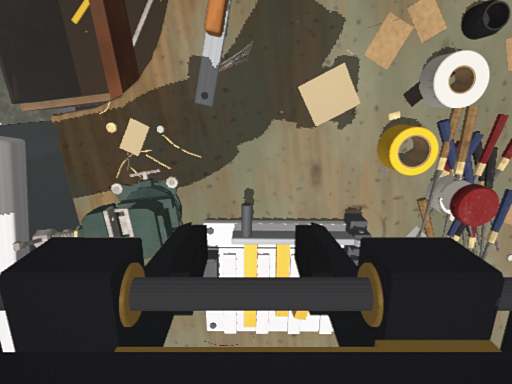

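```bash
python3 -c "
from jig import *
s=get_state();print(injig(s['tool_pos']))
toolgo((*J(38,-25),.2),JT+np.pi/2)"
```

```text
[-38.07635814 146.69639253]
at [0.4311 0.1755 0.2318] yaw98.21 shift [-0.172   0.0754  0.0315] turn [ 0.002 -0.002  0.004] open0.500 F [-0.3 -0.6 -1.1] q7 -0.99 t54.8
```

```bash

python3 -m inch '0 -.0287 .0126 .005 0 0 0;0 -.0287 .0126 .005 0 0 0;0 -.0287 .0126 .005 0 0 0;0 -.0287 .0126 .005 0 0 0;0 -.0287 .0126 .005 0 0 0;0 -.0287 .0126 .005 0 0 0;0 0 0 0 0 0 0;0 0 0 0 0 0 0'
python3 - <<'E'
from jig import *
p,d,m=snap("wrist","w26");bj("w26",.027)
toolgo((*J(38,-25),.2),JT+np.pi/2);print(injig(get_state()['tool_pos']))
E
```

```text
clock: 55.45
tool_pos: [0.5306, 0.0111, 0.2006]
eef_rot: [0.658, 0.753, 0.001, -0.0]
contact_force: [-0.4, 1.6, -0.6]
opening: 0.501
finger_force: 0.0
px [214. 130.] 1793 z [0.0236 0.0249 0.026 ] jig x [-5.5  2.5 11. ] y [-44.5  59.7] rect ctr [2.7 7.6] size [ 16.  104.4] axis-from-y 0.6
px [174. 138.] 2009 z [0.0235 0.0249 0.026 ] jig x [-44.2 -36.4 -27.9] y [-60.2  57.3] rect ctr [-36.   -1.4] size [ 16.4 117.5] axis-from-y -0.2
px [250. 141.] 1597 z [0.0247 0.0275 0.03  ] jig x [17.8 37.  56.3] y [-47.8  42.5] rect ctr [36.6 -2.2] size [16.7 91.7] axis-from-y -15.7
at [0.5301 0.0134 0.2011] yaw97.88 shift [0.0025 0.0006 0.0011] turn [ 0.001 -0.003 -0.002] open0.499 F [-0.4  1.  -0.1] q7 -0.63 t55.5
[ 37.42163715 -27.53615522]
```

```bash

python3 -m inch '-.4 .025 .003 0 0 0 0;-.4 .025 .003 .02 0 0 0;-.4 0 0 .03 0 0 .09;-.4 0 0 .03 0 0 .09;-.4 0 0 .03 0 0 .09;-.4 0 0 .02 0 0 0;-.4 0 0 0 0 0 0;-.4 0 0 0 0 0 0' 40
python3 -c "
from jig import *
toolgo((*J(43.6,22.8),.032),np.radians(82.3));print(injig(get_state()['tool_pos']))"
```

```text
clock: 56.17
tool_pos: [0.5287, 0.0668, 0.0716]
eef_rot: [0.75, 0.661, 0.001, -0.001]
contact_force: [-0.9, 0.3, 0.2]
opening: 0.301
finger_force: 0.0
at [0.5287 0.0668 0.0716] yaw82.75 shift [-0.0027  0.0008  0.0396] turn [-0.001 -0.003  0.008] open0.301 F [-0.9  0.3  0.2] q7 -1.13 t56.2
[43.51992242 25.4971761 ]
```

```bash

python3 -m inch '-.4 -.0025 .0005 .02 0 0 .008;-.4 0 0 .01 0 0 0;-.4 0 0 .007 0 0 0;-.4 0 0 0 0 0 0;-.4 0 0 0 0 0 0'
python3 -c "
from jig import *
toolgo((*J(43.6,22.8),.033),np.radians(82.3));print(injig(get_state()['tool_pos']))"
python3 -m inch '-1 0 0 0 0 0 0;-1 0 0 0 0 0 0;-1 0 0 0 0 0 0;-1 0 0 0 0 0 0;-1 0 0 0 0 0 0'
python3 -m inch '-1 0 0 -.006 0 0 0;-1 0 0 -.008 0 0 0;-1 0 0 0 0 0 -.09;-1 0 0 0 0 0 -.09;-1 0 0 0 0 0 -.09;-1 0 0 0 0 0 0;-1 0 0 0 0 0 0'
python3 -c "
from jig import *
toolgo((*J(42,32),.033),JT+np.pi/2);s=get_state();print(injig(s['tool_pos']))
p,d,m=snap('wrist','w27');bj('w27',s['tool_pos'][2]-.0195+.014)"
```

```text
clock: 56.58
tool_pos: [0.5303, 0.0636, 0.0352]
eef_rot: [0.754, 0.657, 0.002, -0.0]
contact_force: [0.1, 0.1, 0.3]
opening: 0.298
finger_force: 0.0
at [0.5303 0.0636 0.0352] yaw82.16 shift [ 0.0004 -0.0011  0.0022] turn [ 0.002 -0.003 -0.002] open0.298 F [0.1 0.1 0.3] q7 -1.19 t56.6
[44.58387291 22.10481102]
clock: 57.0
tool_pos: [0.5303, 0.0635, 0.0352]
eef_rot: [0.754, 0.657, 0.002, -0.0]
contact_force: [-0.2, -0.6, 6.6]
opening: 0.167
finger_force: 40.0
clock: 57.58
tool_pos: [0.5302, 0.063, 0.0489]
eef_rot: [0.66, 0.751, 0.002, -0.0]
contact_force: [0.2, 0.7, -1.4]
opening: 0.167
finger_force: 39.7
at [0.5302 0.063  0.0489] yaw97.43 shift [ 0.0104 -0.0025  0.0159] turn [ 0.002 -0.002 -0.01 ] open0.167 F [ 0.2  0.7 -1.4] q7 -0.97 t57.6
[44.40490763 21.49393289]
px [251. 239.] 2336 z [0.0384 0.04   0.0416] jig x [36.5 44.7 51.9] y [ 4.6 43.5] rect ctr [44.3 24.3] size [15.4 39.2] axis-from-y -0.4
px [250. 328.] 1081 z [0.0401 0.0416 0.043 ] jig x [35.9 43.9 51.5] y [-37.4 -15.5] rect ctr [ 43.6 -26.4] size [15.6 21.9] axis-from-y 0.1
```

```bash

python3 -m inch '-1 .006 -.0025 0 0 0 -.01;-1 .006 0 0 0 0 0;-1 0 0 .006 0 0 0;-1 0 0 .005 0 0 0;-1 0 0 0 0 0 0;-1 0 0 0 0 0 0'
python3 -m inch '-1 0 0 .002 0 0 0;-1 0 0 .001 0 0 0;-1 0 0 0 0 0 0'
python3 -c "
from jig import *
toolgo((*J(42,34),.033),JT+np.pi/2);s=get_state();print(injig(s['tool_pos']))"
```

```text
clock: 58.13
tool_pos: [0.5256, 0.0745, 0.0371]
eef_rot: [0.655, 0.756, 0.001, -0.0]
contact_force: [0.2, 0.2, -1.5]
opening: 0.165
finger_force: 39.7
clock: 58.38
tool_pos: [0.5261, 0.0745, 0.0348]
eef_rot: [0.655, 0.756, 0.001, 0.0]
contact_force: [-0.5, -0.1, 2.9]
opening: 0.166
finger_force: 39.8
at [0.5261 0.0745 0.0348] yaw98.16 shift [0.0005 0.     0.0018] turn [ 0.002 -0.002  0.003] open0.166 F [-0.5 -0.1  2.9] q7 -1.01 t58.4
[41.99065379 33.45298638]
```

```bash

python3 -m inch '-.7 0 0 0 0 0 0;-.5 0 0 0 0 0 0;-.4 0 0 0 0 0 0;-.4 0 0 0 0 0 0;-.4 0 0 -.01 0 0 0;-.4 0 0 -.03 0 0 0;-1 -.03 0 0 0 0 0;-1 -.03 0 0 0 0 0;-1 -.028 0 0 0 0 0;-1 0 0 0 0 0 0;-1 0 0 .02 0 0 0;-1 0 0 0 0 0 0;-1 0 0 0 0 0 0'
python3 - <<'E'
from jig import *
toolgo((*J(42,-52),.031),JT+np.pi/2);s=get_state();print(injig(s["tool_pos"]))
p,d,m=snap("wrist","w28");bj("w28",.026)
E
```

```text
clock: 59.47
tool_pos: [0.5379, -0.0119, 0.0544]
eef_rot: [0.655, 0.756, 0.001, -0.001]
contact_force: [-0.6, 0.9, -0.1]
opening: 0.003
finger_force: 0.0
at [ 0.5379 -0.0119  0.0544] yaw98.23 shift [0.0016 0.0004 0.0235] turn [ 0.001 -0.003  0.004] open0.003 F [-0.6  0.9 -0.1] q7 -0.81 t59.5
[ 41.59411    -53.69217438]
px [174. 103.] 6940 z [0.0234 0.0249 0.026 ] jig x [-5.5  2.6 11.9] y [-45.2  58.2] rect ctr [3.3 6.6] size [ 16.7 103.5] axis-from-y 0.8
px [ 98. 116.] 8051 z [0.0221 0.0249 0.026 ] jig x [-44.  -34.3 -26.2] y [-60.7  57.3] rect ctr [-35.1  -1.7] size [ 18. 118.] axis-from-y -0.0
px [249. 103.] 5787 z [0.0239 0.025  0.026 ] jig x [33.1 41.  48.7] y [-37.6  53. ] rect ctr [40.8  7.7] size [15.5 90.7] axis-from-y -0.3
```

```bash

python3 -m inch '-1 0 0 .012 0 0 0;-1 0 0 .01 0 0 0;-1 .004 0 0 0 0 0;-1 .003 0 0 0 0 0;-1 .002 0 0 0 0 0;-1 .0015 0 0 0 0 0;-1 .0015 0 0 0 0 0;-1 0 0 0 0 0 0'
python3 -m inch '-1 .001 0 0 0 0 0;-1 .001 0 0 0 0 0;-1 0 0 0 0 0 0'
python3 -c "
from jig import *
s=get_state();print(injig(s['tool_pos']))"
python3 -m inch '-1 .001 0 0 0 0 0;-1 0 0 0 0 0 0'
python3 -c "
from jig import *
s=get_state();print(injig(s['tool_pos']));p,d,m=snap('wrist','w29');bj('w29',.026)"
```

```text
clock: 60.18
tool_pos: [0.5369, -0.0, 0.0327]
eef_rot: [0.655, 0.756, 0.002, -0.0]
contact_force: [0.3, 0.4, 0.3]
opening: 0.006
finger_force: 0.0
clock: 60.43
tool_pos: [0.5367, 0.0005, 0.0326]
eef_rot: [0.655, 0.756, 0.001, 0.001]
contact_force: [-0.1, -1.6, 0.4]
opening: 0.004
finger_force: 1.4
[ 42.20969544 -41.26594881]
clock: 60.6
tool_pos: [0.5366, 0.0009, 0.0325]
eef_rot: [0.655, 0.755, 0.001, 0.001]
contact_force: [1.1, -6.2, 0.5]
opening: 0.007
finger_force: 2.5
[ 42.09367807 -40.83839236]
px [162. 123.] 8193 z [0.0234 0.0249 0.026 ] jig x [-5.4  3.  11.9] y [-36.6  58.9] rect ctr [ 3.3 11.2] size [16.8 95.7] axis-from-y 0.6
px [250. 118.] 7409 z [0.0239 0.025  0.026 ] jig x [33.7 41.8 49.9] y [-31.4  59. ] rect ctr [41.6 13.8] size [15.8 90.5] axis-from-y -0.6
px [ 77. 143.] 9870 z [0.022  0.0248 0.0259] jig x [-43.9 -33.4 -26. ] y [-58.3  57.1] rect ctr [-35.   -0.6] size [ 18.3 115.4] axis-from-y -0.2
```

```bash

python3 -m inch '-1 -.004 0 0 0 0 0;-1 -.006 0 0 0 0 0;-1 -.006 0 -.01 0 0 0;-1 0 0 -.03 0 0 0;-1 -.008 -.03 0 0 0 0;-1 -.008 -.03 0 0 0 0;-1 -.006 -.02 0 0 0 0;-1 0 0 0 0 0 0;-1 0 0 0 0 0 0'
python3 - <<'E'
from jig import *
toolgo((*J(-38,-78),.031),JT+np.pi/2);s=get_state();print(injig(s["tool_pos"]))
p,d,m=snap("wrist","w30");bj("w30",.026)
E
```

```text
clock: 61.4
tool_pos: [0.4619, -0.0464, 0.0724]
eef_rot: [0.655, 0.756, 0.002, -0.001]
contact_force: [0.1, 0.6, 0.1]
opening: 0.005
finger_force: 0.0
at [ 0.4619 -0.0464  0.0724] yaw98.20 shift [-0.0008  0.0004  0.0414] turn [ 0.001 -0.003  0.004] open0.005 F [0.1 0.6 0.1] q7 -0.93 t61.4
[-38.47892937 -77.28338185]
px [253.  92.] 5345 z [0.0238 0.025  0.0261] jig x [-44.8 -37.  -29.3] y [-61.2  39.8] rect ctr [-37.1 -10.7] size [ 15.5 101. ] axis-from-y -0.1
px [324.  80.] 4981 z [0.0234 0.0249 0.0261] jig x [-7.1  1.9 10.1] y [-45.3  39.9] rect ctr [ 1.5 -3. ] size [16.6 85.8] axis-from-y 0.6
px [396.  69.] 4543 z [0.0224 0.0249 0.026 ] jig x [30.9 39.8 48.9] y [-31.9  40. ] rect ctr [39.7  4.1] size [17.8 72.1] axis-from-y -0.7
```

```bash

python3 -m inch '-1 0 .001 .025 0 0 0;-1 0 0 .0165 0 0 0;-1 0 0 0 0 0 0;-1 .003 0 0 0 0 0;-1 .002 0 0 0 0 0;-1 .0015 0 0 0 0 0;-1 .001 0 0 0 0 0;-1 .001 0 0 0 0 0;-1 0 0 0 0 0 0'
python3 -c "
from jig import *
s=get_state();print(injig(s['tool_pos']))"
python3 -m inch '-1 .001 0 0 0 0 0;-1 .001 0 0 0 0 0;-1 0 0 0 0 0 0'
python3 -m inch '-1 .001 0 0 0 0 0;-1 0 0 0 0 0 0'
python3 -c "
from jig import *
s=get_state();print(injig(s['tool_pos']));p,d,m=snap('wrist','w31');bj('w31',.026)"
```

```text
clock: 62.2
tool_pos: [0.4628, -0.0384, 0.0312]
eef_rot: [0.655, 0.756, 0.002, 0.001]
contact_force: [0.7, -1.7, 2.3]
opening: 0.005
finger_force: 0.8
[-36.39592558 -69.5250145 ]
clock: 62.45
tool_pos: [0.4626, -0.038, 0.0311]
eef_rot: [0.656, 0.755, 0.0, 0.001]
contact_force: [1.4, -5.3, 3.0]
opening: 0.004
finger_force: 2.7
clock: 62.62
tool_pos: [0.4626, -0.0378, 0.0311]
eef_rot: [0.656, 0.755, -0.0, 0.002]
contact_force: [1.9, -6.8, 3.9]
opening: 0.004
finger_force: 3.4
[-36.57091279 -68.90918949]
px [248. 110.] 8277 z [0.0239 0.025  0.026 ] jig x [-45.8 -37.3 -29.4] y [-59.4  36.5] rect ctr [-37.6 -11.4] size [15.6 96. ] axis-from-y -0.6
px [340.  96.] 7766 z [0.0234 0.0249 0.026 ] jig x [-7.3  1.4  9.9] y [-45.5  36.5] rect ctr [ 1.2 -4.5] size [16.9 82.1] axis-from-y 0.7
px [432.  83.] 7193 z [0.022  0.0249 0.026 ] jig x [30.3 38.1 48.7] y [-31.8  36.5] rect ctr [39.3  2.4] size [18.4 68.5] axis-from-y -0.7
```

```bash

python3 -m inch '-1 -.002 0 0 0 0 0;-1 -.003 0 0 0 0 0;-1 -.008 0 0 0 0 0;-1 -.006 0 0 0 0 0;-1 0 0 -.02 0 0 0;-1 0 0 -.03 0 0 0;-1 0 0 -.035 0 0 0;-1 0 0 -.035 0 0 0;-1 .008 .008 -.03 0 0 0;-1 .008 .012 0 0 0 0;-1 0 .012 0 0 0 0;-1 0 0 0 0 0 0'
python3 - <<'E'
from jig import *
toolgo((.42,.17,.2),np.radians(98));s=get_state();print(injig(s["tool_pos"]))
p,d,m=snap("wrist","w32");bj("w32",.026)
E
```

```text
clock: 63.67
tool_pos: [0.4961, -0.0324, 0.1816]
eef_rot: [0.655, 0.756, 0.004, 0.001]
contact_force: [0.0, -0.1, 0.3]
opening: 0.005
finger_force: 0.0
at [ 0.4961 -0.0324  0.1816] yaw98.22 shift [ 0.2113 -0.0463 -0.0178] turn [ 0.006 -0.004  0.004] open0.005 F [ 0.  -0.1  0.3] q7 -0.62 t63.7
[ -2.59297345 -68.22303854]
px [484.  30.] 154 z [0.023  0.0251 0.0266] jig x [188.4 194.  199.5] y [50.2 64.5] rect ctr [194.   57.5] size [ 7.7 15. ] axis-from-y -17.3
px [211.  95.] 2540 z [0.0236 0.025  0.0261] jig x [-45.2 -37.2 -28.6] y [-59.5  58.9] rect ctr [-37.1  -0.3] size [ 16.1 118.6] axis-from-y -0.6
px [255.  88.] 2155 z [0.0238 0.025  0.0262] jig x [-5.8  2.4  9.8] y [-45.3  59.1] rect ctr [2.  6.9] size [ 15.4 104.4] axis-from-y 0.2
px [300.  81.] 2024 z [0.0235 0.0249 0.0262] jig x [32.5 41.2 49.4] y [-31.5  59.2] rect ctr [40.9 13.9] size [16.3 90.9] axis-from-y -0.7
```

```bash

python3 -m inch '0 .0369 -.0089 -.003 0 0 0;0 .0369 -.0089 -.003 0 0 0;0 .0369 -.0089 -.003 0 0 0;0 .0369 -.0089 -.003 0 0 0;0 .0369 -.0089 0 0 0 0;0 .0369 -.0089 0 0 0 0;0 .0369 -.0089 0 0 0 0;0 .0369 -.0089 0 0 0 .1;0 0 0 0 0 0 .1;0 0 0 0 0 0 0;0 0 0 0 0 0 0' 40
cat > ret.py <<'E'
from jig import *
import sys
def ret(f,base=0.,box=(.28,.46,.15,.47)):
    p,d,m=load(f);X=cloud(None,d,m)
    for z0,z1,zp in((.006,.016,.010),(.028,.044,.036)):
        k=((X[...,2]>z0+base)&(X[...,2]<z1+base)&(X[...,0]>box[0])&(X[...,0]<box[1])&(X[...,1]>box[2])&(X[...,1]<box[3])).astype('uint8')
        n,L,S,C=cv2.connectedComponentsWithStats(k)
        for i in range(1,n):
            if S[i,4]<100: continue
            v,u=np.nonzero(L==i);q=plane(None,np.c_[u,v],zp+base,m)[:,:2]*1e3;r=cv2.minAreaRect(q.astype('float32'));b=cv2.boxPoints(r);e=max([b[1]-b[0],b[2]-b[1]],key=np.linalg.norm)
            print(zp,S[i],np.round(r[0],1),np.round(sorted(r[1]),1),'axis',round(np.degrees(np.arctan2(e[1],e[0]))%180,1),'z',np.percentile(X[L==i][:,2],[5,50,95]).round(4),'jig',injig(np.array(r[0])/1e3).round(1))
E
python3 - <<'E'
from ret import *
s=get_state();p,d,m=snap("wrist","w33");ret("w33")
toolgo((.37,.32,.03),np.radians(86.4));print(s['q'].round(2))
E
```

```text
clock: 64.63
tool_pos: [0.3805, 0.2468, 0.1927]
eef_rot: [0.726, 0.688, -0.0, 0.0]
contact_force: [0.1, -0.6, 0.3]
opening: 0.5
finger_force: 0.0
0.01 [ 230    0   22  181 2667] [375.2 318. ] [ 19.8 166.4] axis 86.4 z [0.0077 0.0089 0.0102] jig [-73.6 295.6]
0.036 [ 231   54   19   59 1044] [375.9 328.6] [15.7 48.5] axis 85.9 z [0.0327 0.0347 0.0361] jig [-71.4 306. ]
at [0.381  0.2461 0.1927] yaw86.79 shift [ 0.0732 -0.0152  0.1627] turn [0.001 0.    0.007] open0.499 F [ 0.1 -0.9 -0.2] q7 -1.40 t64.7
[-0.3   0.62 -0.59  2.11  0.63  0.58 -1.4 ]
```

```bash

python3 -m inch '0 .0275 -.0033 .02 0 0 .01;0 .0275 -.0032 .02 0 0 0;0 .027 -.0032 .02 0 0 0;0 0 0 .03 0 0 0;0 0 0 .03 0 0 0;0 0 0 .02 0 0 0;0 0 0 0 0 0 0;0 0 0 0 0 0 0'
python3 - <<'E'
from ret import *
s=get_state();p,d,m=snap("wrist","w34");ret("w34")
toolgo((.3759,.3286,.024),np.radians(86.2));print(s['q'].round(2))
E
```

```text
clock: 65.35
tool_pos: [0.3773, 0.329, 0.0528]
eef_rot: [0.731, 0.683, -0.0, 0.0]
contact_force: [1.0, -0.4, 0.0]
opening: 0.5
finger_force: 0.0
0.01 [ 228   48   38  229 5068] [377.6 356.1] [ 19.7 133.3] axis 86.4 z [0.0077 0.0089 0.0101] jig [-65.9 333. ]
0.01 [ 234  311   30   36 1058] [370.6 250.2] [19.3 27.8] axis 86.6 z [0.0079 0.0088 0.0098] jig [-87.5 229.1]
0.036 [ 232  186   31   90 2645] [375.8 330.8] [15.4 49.7] axis 86.6 z [0.0323 0.0346 0.0358] jig [-71.2 308.2]
at [0.3777 0.3299 0.0538] yaw86.08 shift [-0.0014 -0.0017  0.0298] turn [ 0.001 -0.002 -0.002] open0.497 F [ 1.2 -1.4  0.1] q7 -1.73 t65.4
[-0.62  0.89 -0.31  2.06  0.86  0.32 -1.73]
```

```bash

python3 -m inch '0 0 -.0016 .015 0 0 0;0 0 0 .0145 0 0 0;0 0 0 0 0 0 0;0 0 0 0 0 0 0;-1 0 0 0 0 0 0;-1 0 0 0 0 0 0;-1 0 0 0 0 0 0;-1 0 0 0 0 0 0;-1 0 0 0 0 0 0;-1 0 0 0 0 0 0' 45
python3 -c "
from ret import *
toolgo((.3759,.3297,.024),np.radians(86.2))"
python3 -m inch '-1 0 0 -.01 0 0 0;-1 0 0 -.03 0 0 0;-1 0 0 -.04 0 0 0;-1 0 0 -.03 0 0 0;-1 0 0 0 0 0 0'
python3 -c "
from ret import *
toolgo((*J(0,20),.15),JT)"
```

```text
clock: 66.23
tool_pos: [0.3759, 0.3314, 0.0245]
eef_rot: [0.73, 0.683, 0.002, -0.0]
contact_force: [-0.3, -0.5, 6.0]
opening: 0.177
finger_force: 45.0
at [0.3759 0.3314 0.0245] yaw86.16 shift [-0.0017  0.0002  0.0005] turn [ 0.002 -0.003 -0.001] open0.177 F [-0.3 -0.5  6. ] q7 -1.78 t66.2
clock: 66.65
tool_pos: [0.3768, 0.333, 0.1383]
eef_rot: [0.731, 0.683, 0.005, -0.001]
contact_force: [0.3, 0.0, -2.8]
opening: 0.179
finger_force: 45.0
at [0.3768 0.333  0.1383] yaw86.11 shift [-0.2695  0.1283 -0.0134] turn [-1.000e-03 -1.100e-02  1.363e+00] open0.179 F [ 0.3  0.  -2.8] q7 -1.60 t66.7
```

```bash

python3 -m inch '-1 -.0337 .016 -.002 0 0 0;-1 -.0337 .016 -.002 0 0 0;-1 -.0337 .016 -.002 0 0 0;-1 -.0337 .016 -.002 0 0 0;-1 -.0337 .016 -.002 0 0 .1;-1 -.0337 .016 -.002 0 0 .12;-1 -.0337 .016 0 0 0 .12;-1 -.0337 .016 0 0 0 .12;-1 0 0 0 0 0 0'
python3 -c "
from ret import *
toolgo((*J(0,20),.15),JT)"
python3 -m inch '-1 0 0 0 0 0 .12;-1 0 0 0 0 0 .12;-1 0 0 0 0 0 .12;-1 0 0 0 0 0 .12;-1 0 0 0 0 0 .12;-1 0 0 0 0 0 .12;-1 0 0 0 0 0 .12;-1 0 0 0 0 0 0;-1 0 0 0 0 0 0'
python3 -c "
from ret import *
toolgo((*J(0,20),.08),JT);print(get_state()['q'].round(2))"
```

```text
clock: 67.4
tool_pos: [0.4593, 0.0368, 0.1437]
eef_rot: [0.871, 0.491, -0.004, 0.002]
contact_force: [-0.5, -1.1, -4.1]
opening: 0.174
finger_force: 45.0
at [0.4593 0.0368 0.1437] yaw58.80 shift [ 0.0298  0.0136 -0.0066] turn [0.004 0.008 0.887] open0.174 F [-0.5 -1.1 -4.1] q7 -1.42 t67.4
clock: 68.15
tool_pos: [0.4605, 0.0475, 0.1447]
eef_rot: [0.995, 0.104, 0.0, -0.001]
contact_force: [-0.4, -0.6, -3.1]
opening: 0.174
finger_force: 45.0
at [0.4605 0.0475 0.1447] yaw11.90 shift [ 0.0269 -0.0022  0.0647] turn [-0.001 -0.     0.068] open0.174 F [-0.4 -0.6 -3.1] q7 -1.96 t68.2
[-0.07  0.68 -0.22  2.14  0.39  0.36 -1.96]
```

```bash

python3 -m inch '-1 .0135 -.001 0 0 0 .07;-1 .0135 -.001 0 0 0 0;-1 0 0 .03 0 0 0;-1 0 0 .03 0 0 0;-1 0 0 .01 0 0 0;-1 0 0 0 0 0 0;-1 0 0 0 0 0 0'
cat > retj.py <<'E'
from ret import *
def rj(f):
    "retainer held: steel + block in jig mm; base from TCP"
    s=get_state();p,d,m=snap("wrist",f);b=s["tool_pos"][2]-.0245;print('tcp jig',injig(s["tool_pos"]).round(1),'z%.4f'%s["tool_pos"][2],'base',round(b,4))
    X=cloud(None,d,m);q=injig(X);print('steel rows')
    k=(X[...,2]>b+.004)&(X[...,2]<b+.014)&(abs(q[...,1]-20)<30)&(abs(q[...,0])<125)
    v,u=np.nonzero(k);Q=injig(plane(None,np.c_[u,v],b+.010,m))
    print('x range',np.percentile(Q[:,0],[.3,99.7]).round(1),'n',len(Q))
    for lo,hi in((-92,-60),(-60,-30),(30,60),(60,92)):
        t=Q[(Q[:,0]>lo)&(Q[:,0]<hi)]
        if len(t)>10: print(lo,hi,'y',np.percentile(t[:,1],[2,98]).round(1),'mid',round(np.percentile(t[:,1],[2,98]).mean(),1))
    # saddle lugs
    for nm,a,c in(('post',-97,-75),('fence',76,100)):
        k=(X[...,2]>.0325)&(X[...,2]<.041)&(q[...,0]>a)&(q[...,0]<c)&(abs(q[...,1]-20)<35)
        if k.sum()>8:
            v,u=np.nonzero(k);Q=injig(plane(None,np.c_[u,v],.037,m));h,e=np.histogram(Q[:,1],bins=np.arange(-10,56,2));print(nm,k.sum(),'x',np.percentile(Q[:,0],[2,98]).round(1),'lug y bins',[(int(e[i]),int(h[i])) for i in range(len(h)) if h[i]>1])
E
python3 - <<'E'
from retj import *
rj("w35");toolgo((*J(0,20),.07),np.radians(7.8))
E
```

```text
clock: 68.73
tool_pos: [0.4869, 0.0542, 0.0749]
eef_rot: [0.998, 0.068, -0.0, -0.001]
contact_force: [-0.4, 0.4, -3.0]
opening: 0.179
finger_force: 45.0
tcp jig [ 0.3 18.9] z0.0749 base 0.0504
steel rows
x range [-65.7  92.6] n 7930
-92 -60 y [ 8.5 27.6] mid 18.0
-60 -30 y [ 8.5 27.5] mid 18.0
30 60 y [ 8.5 27.3] mid 17.9
60 92 y [ 8.4 27.2] mid 17.8
post 246 x [-86.9 -75.1] lug y bins [(0, 48), (2, 47), (4, 32), (34, 32), (36, 49), (38, 38)]
fence 812 x [79.6 95.5] lug y bins [(-2, 4), (0, 127), (2, 127), (4, 61), (34, 105), (36, 131), (38, 85), (50, 37), (52, 128)]
at [0.4876 0.0543 0.0757] yaw7.75 shift [-0.001  -0.0012  0.0057] turn [-0.002 -0.002 -0.001] open0.177 F [ 0.6 -0.3 -2.3] q7 -2.03 t68.8
```

```bash

python3 -m inch '-1 0 -.002 .005 0 0 0;-1 0 0 .006 0 0 0;-1 0 0 0 0 0 0;-1 0 0 0 0 0 0'
python3 - <<'E'
from retj import *
rj("w36");toolgo((*J(0,20),.055),np.radians(7.8));print(get_state()['q'].round(2))
E
```

```text
clock: 69.12
tool_pos: [0.4873, 0.0562, 0.0646]
eef_rot: [0.998, 0.067, 0.001, -0.001]
contact_force: [-0.4, -0.2, -3.4]
opening: 0.178
finger_force: 45.0
tcp jig [ 1.  20.8] z0.0646 base 0.0401
steel rows
x range [-64.9  93.3] n 7933
-92 -60 y [10.7 29.6] mid 20.1
-60 -30 y [10.5 29.6] mid 20.0
30 60 y [10.3 29.1] mid 19.7
60 92 y [10.1 29. ] mid 19.6
post 58 x [-76.8 -73.9] lug y bins [(0, 6), (2, 13), (4, 11), (34, 8), (36, 10), (38, 10)]
fence 925 x [79.5 95.3] lug y bins [(-2, 3), (0, 145), (2, 145), (4, 70), (34, 122), (36, 148), (38, 95), (50, 43), (52, 145)]
at [0.4873 0.0561 0.0647] yaw7.67 shift [-0.001   0.0007  0.0097] turn [-0.002 -0.002 -0.002] open0.179 F [ 0.   0.1 -3.6] q7 -2.04 t69.2
[-0.14  0.85 -0.11  2.1   0.4   0.21 -2.04]
```

```bash

python3 -m inch '-1 -.001 0 .004 0 0 0;-1 0 0 .004 0 0 0;-1 0 0 0 0 0 0;-1 0 0 .002 0 0 0;-1 0 0 0 0 0 0'
python3 -m inch '-1 0 0 .001 0 0 0;-1 0 0 .001 0 0 0;-1 0 0 0 0 0 0'
python3 - <<'E'
from retj import *
rj("w37");toolgo((*J(0,20),.055),np.radians(7.8))
E
```

```text
clock: 69.58
tool_pos: [0.4862, 0.0561, 0.0542]
eef_rot: [0.998, 0.067, 0.001, -0.001]
contact_force: [0.3, 0.3, -2.6]
opening: 0.174
finger_force: 45.0
clock: 69.83
tool_pos: [0.4864, 0.0561, 0.0526]
eef_rot: [0.998, 0.067, 0.001, -0.001]
contact_force: [0.1, 0.8, -2.9]
opening: 0.178
finger_force: 45.0
tcp jig [ 0.1 20.8] z0.0526 base 0.0281
steel rows
x range [-65.7  94.6] n 8799
-92 -60 y [11.  29.6] mid 20.3
-60 -30 y [10.5 29.6] mid 20.1
30 60 y [10.3 29.1] mid 19.7
60 92 y [ 1.3 37.9] mid 19.6
fence 2895 x [76.8 94.8] lug y bins [(-2, 2), (0, 169), (2, 174), (4, 87), (8, 38), (10, 198), (12, 162), (14, 199), (16, 160), (18, 194), (20, 166), (22, 189), (24, 174), (26, 186), (28, 125), (34, 145), (36, 177), (38, 106), (50, 59), (52, 175)]
at [0.4864 0.0561 0.0526] yaw7.66 shift [-0.0001  0.0008 -0.0024] turn [-0.002 -0.002 -0.002] open0.175 F [ 0.8 -0.3 -2.9] q7 -2.05 t69.9
```

```bash

python3 -m inch '-1 0 0 .001 0 0 0;-1 0 0 0 0 0 0'
python3 -m inch '-1 0 0 .001 0 0 0;-1 0 0 0 0 0 0'
python3 -m inch '-.8 0 0 0 0 0 0;-.6 0 0 0 0 0 0;-.4 0 0 0 0 0 0;-.4 0 0 0 0 0 0;-.4 0 0 0 0 0 0;-.4 0 0 -.01 0 0 0;-.4 0 0 -.02 0 0 0;-.4 0 0 -.03 0 0 0;-.4 0 0 -.04 0 0 0;-.4 0 0 -.04 0 0 0;-.4 0 0 0 0 0 0;-.4 0 0 0 0 0 0'
python3 - <<'E'
from jig import *
p,d,m=snap("wrist","w38");bj("w38",.026)
X=cloud(None,d,m);q=injig(X)
k=(X[...,2]>.030)&(X[...,2]<.046)&(abs(q[...,1]-20)<13)&(abs(q[...,0])<110)
v,u=np.nonzero(k);Q=injig(plane(None,np.c_[u,v],.038,m));r_=cv2.minAreaRect(Q.astype('float32'));print('retainer',np.round(r_[0],1),np.round(r_[1],1),r_[2],'z',np.percentile(X[k][:,2],[2,50,98]),np.percentile(Q,[.5,99.5],axis=0).round(1).tolist())
k=(X[...,2]>.055)&(X[...,2]<.07)&(abs(q[...,1]-20)<20)&(abs(q[...,0])<60);v,u=np.nonzero(k);Q=injig(plane(None,np.c_[u,v],.064,m));print('block',np.percentile(Q,[1,99],axis=0).round(1).tolist(),np.median(X[k][:,2]))
k=(X[...,2]>.022)&(X[...,2]<.031)&(q[...,0]>70)&(q[...,0]<105)&(q[...,1]<-5)&(q[...,1]>-75);v,u=np.nonzero(k);Q=injig(plane(None,np.c_[u,v],.028,m));print('fence',np.percentile(Q[:,0],[1,99]))
toolgo((*J(-42,92),.1),JT+np.pi/2)
E
```

```text
clock: 70.05
tool_pos: [0.4864, 0.0561, 0.0525]
eef_rot: [0.998, 0.067, 0.001, -0.001]
contact_force: [-0.9, -0.2, 8.2]
opening: 0.179
finger_force: 45.0
clock: 70.22
tool_pos: [0.4864, 0.0561, 0.0524]
eef_rot: [0.998, 0.067, 0.002, -0.001]
contact_force: [-3.2, 0.4, 19.1]
opening: 0.177
finger_force: 45.0
clock: 71.22
tool_pos: [0.4874, 0.0557, 0.193]
eef_rot: [0.998, 0.066, 0.004, -0.001]
contact_force: [-0.3, -0.5, -0.5]
opening: 0.303
finger_force: 0.0
px [67. 17.] 329 z [0.0207 0.0262 0.0316] jig x [122.3 141.9 153.7] y [161.8 186.7] rect ctr [140.5 176.8] size [18.8 33.1] axis-from-y 63.0
px [105.  34.] 369 z [0.0206 0.0259 0.0317] jig x [109.1 125.7 154. ] y [138.8 170.5] rect ctr [127.6 150.6] size [21.6 50. ] axis-from-y 63.6
px [224. 131.] 541 z [0.0232 0.0249 0.0262] jig x [34.3 42.4 50.4] y [30.5 59.3] rect ctr [42.4 44.9] size [15.9 28.7] axis-from-y -0.4
px [283. 132.] 723 z [0.0237 0.0249 0.0261] jig x [33.9 41.7 49.1] y [-31.1   8.8] rect ctr [ 42.  -11.3] size [15.9 40.5] axis-from-y -0.4
px [289. 171.] 929 z [0.0234 0.0249 0.026 ] jig x [-5.1  3.3 11.7] y [-45.2   9
[... 285 characters left out ...]
ctr [-35.6  45.2] size [16.  28.7] axis-from-y -0.4
px [295. 210.] 1073 z [0.0227 0.0248 0.026 ] jig x [-44.2 -36.5 -27.8] y [-59.    9.7] rect ctr [-36.  -24.7] size [16.  68.9] axis-from-y -0.4
px [475. 251.] 333 z [0.0207 0.026  0.0315] jig x [-94.4 -82.  -71.8] y [-249.8 -180.8] rect ctr [ -83.2 -215.7] size [ 9.9 70.9] axis-from-y 13.8
retainer [-1.  20.2] [ 19.8 187.4] 89.70538330078125 z [0.03537436 0.03695563 0.03860449] [[-94.7, 10.1], [92.6, 30.2]]
block [[-24.8, 12.5], [24.3, 27.8]] 0.06267899252688508
fence [77.71856042 97.35085936]
at [0.4862 0.0554 0.1914] yaw7.62 shift [-0.0426 -0.0714  0.0914] turn [ 1.000e-03 -4.000e-03 -1.577e+00] open0.299 F [-0.2 -0.7  0.1] q7 -1.97 t71.3
```

```bash

python3 -m inch '-.1 0 0 0 0 0 -.1213;-.1 0 0 0 0 0 -.1213;-.1 0 0 0 0 0 -.1213;-.1 0 0 0 0 0 -.1213;-.1 0 0 0 0 0 -.1213;-.1 0 0 0 0 0 -.1213;-.1 0 0 0 0 0 -.1213;-.1 0 0 0 0 0 -.1213;-.1 0 0 0 0 0 -.1213;-.1 0 0 0 0 0 -.1213;-.1 0 0 0 0 0 -.1213;-.1 0 0 0 0 0 -.1213;-.1 0 0 0 0 0 -.1213;-.1 0 0 0 0 0 0' 15
python3 -m inch '-.1 .0357 -.021 0 0 0 0;-.1 .0357 -.021 0 0 0 0;-.1 0 0 .03 0 0 0;-.1 0 0 .03 0 0 0;-.1 0 0 .025 0 0 0;-.1 0 0 0 0 0 0;-.1 0 0 0 0 0 0'
python3 - <<'E'
from jig import *
toolgo((*J(-42,92),.037),JT+np.pi/2);s=get_state();print(injig(s['tool_pos']),s['q'].round(2))
E
```

```text
clock: 72.43
tool_pos: [0.4848, 0.0553, 0.1888]
eef_rot: [0.655, 0.756, 0.0, -0.002]
contact_force: [-0.4, -0.0, 0.3]
opening: 0.445
finger_force: 0.0
clock: 73.02
tool_pos: [0.4334, 0.1205, 0.1046]
eef_rot: [0.656, 0.754, -0.0, -0.001]
contact_force: [0.6, 0.2, -0.0]
opening: 0.452
finger_force: 0.0
at [0.4334 0.1205 0.1046] yaw97.95 shift [0.     0.0015 0.0676] turn [-0.002 -0.001 -0.001] open0.452 F [ 0.6  0.2 -0. ] q7 -1.25 t73.0
[-43.39696576  91.92992775] [-0.07  0.79 -0.49  2.19  1.    0.41 -1.25]
```

```bash

python3 -m inch '-.1 0 .0015 .025 0 0 0;-.1 0 0 .025 0 0 0;-.1 0 0 .01 0 0 0;-.1 0 0 .007 0 0 0;-.1 0 0 0 0 0 0;-.1 0 0 0 0 0 0'
python3 - <<'E'
from jig import *
toolgo((*J(-42,92),.037),JT+np.pi/2);s=get_state();print(injig(s['tool_pos']),s['q'].round(2))
E
```

```text
clock: 73.52
tool_pos: [0.437, 0.1214, 0.0394]
eef_rot: [0.656, 0.754, 0.002, 0.0]
contact_force: [-0.3, -0.5, -0.7]
opening: 0.452
finger_force: 0.0
at [0.437  0.1214 0.0394] yaw97.95 shift [-0.0004 -0.0022  0.0024] turn [ 0.004 -0.002 -0.001] open0.452 F [-0.3 -0.5 -0.7] q7 -1.56 t73.5
[-39.76247225  92.34450402] [-0.23  0.9  -0.22  2.21  1.33  0.18 -1.56]
```

```bash

python3 -m inch '-.1 0 -.002 .004 0 0 0;-.1 0 0 0 0 0 0;-1 0 0 0 0 0 0;-1 0 0 0 0 0 0;-1 0 0 0 0 0 0;-1 0 0 0 0 0 0;-1 0 0 0 0 0 0;-1 0 0 0 0 0 0' 15
python3 - <<'E'
from jig import *
toolgo((*J(-42,92),.037),JT+np.pi/2);s=get_state();print(injig(s['tool_pos']),s['q'].round(2))
E
```

```text
clock: 74.18
tool_pos: [0.4347, 0.1209, 0.0348]
eef_rot: [0.656, 0.755, 0.002, 0.0]
contact_force: [0.5, -0.3, 2.1]
opening: 0.125
finger_force: 15.0
at [0.4347 0.1209 0.0348] yaw97.99 shift [-0.0001  0.0001 -0.0022] turn [ 0.003 -0.002 -0.   ] open0.125 F [ 0.5 -0.3  2.1] q7 -1.64 t74.2
[-42.08590201  92.15392465] [-0.26  0.91 -0.18  2.22  1.41  0.14 -1.64]
```

Pin gripped (opening 0.125 = 11 mm). Raise along the arc, first part then check.

```bash

python3 -m inch '-1 0 .0009 -.013 0 0 0;-1 0 .0009 -.013 0 0 0;-1 0 .0035 -.0125 0 0 0;-1 0 .0035 -.0125 0 0 0;-1 0 .0059 -.0116 0 0 0;-1 0 .0059 -.0116 0 0 0;-1 0 .008 -.0102 0 0 0;-1 0 .008 -.0102 0 0 0'
python3 -m inch '-1 0 .0099 -.0083 0 0 0;-1 0 .0099 -.0083 0 0 0;-1 0 .0114 -.0062 0 0 0;-1 0 .0114 -.0062 0 0 0;-1 0 .0124 -.0039 0 0 0;-1 0 .0124 -.0039 0 0 0;-1 0 .0129 -.0013 0 0 0;-1 0 .0129 -.0013 0 0 0;-1 0 .0097 .0007 0 0 0;-1 0 .0097 .0007 0 0 0;-1 0 0 0 0 0 0'
python3 - <<'E'
from jig import *
toolgo((*J(107,92),.165),JT+np.pi/2);s=get_state();print(injig(s['tool_pos']))
E
```

```text
clock: 74.85
tool_pos: [0.4686, 0.1254, 0.1295]
eef_rot: [0.656, 0.755, 0.0, -0.001]
contact_force: [0.2, -0.2, -2.7]
opening: 0.124
finger_force: 15.0
clock: 75.77
tool_pos: [0.5829, 0.1413, 0.1673]
eef_rot: [0.656, 0.754, 0.002, -0.0]
contact_force: [-0.1, -0.8, 3.8]
opening: 0.127
finger_force: 15.0
at [0.5829 0.1413 0.1673] yaw97.93 shift [ 0.0003 -0.0006  0.0023] turn [ 0.003 -0.002 -0.001] open0.127 F [-0.1 -0.8  3.8] q7 -0.80 t75.8
[107.54838611  91.70033634]
```

```bash

python3 -m inch '-1 0 .008 .001 0 0 0;-1 0 0 0 0 0 0;-.5 0 0 0 0 0 0;-.2 0 0 0 0 0 0;0 0 0 0 0 0 0;0 0 0 0 0 0 0;0 0 0 0 0 0 0;0 0 0 -.015 0 0 0;0 0 0 -.03 0 0 0;0 0 0 -.035 0 0 0;0 -.03 -.02 0 0 0 0;0 -.035 -.02 0 0 0 0;0 -.035 -.02 0 0 0 0;0 -.035 0 0 0 0 0;0 0 0 0 0 0 0;0 0 0 0 0 0 0'
python3 - <<'E'
from jig import *
p,d,m=snap("wrist","w39");bj("w39",.026)
toolgo((*J(107,92),.165),JT+np.pi/2);s=get_state();print(injig(s['tool_pos']))
X=cloud(None,d,m);q=injig(X)
k=(X[...,2]>.11)&(X[...,2]<.2)&(q[...,0]>60)&(q[...,0]<160)&(q[...,1]>72)&(q[...,1]<115)
print('pin',k.sum(),np.median(q[k],0) if k.any() else '',np.median(X[k][:,2]) if k.any() else '')
k=(X[...,2]>.030)&(X[...,2]<.046)&(abs(q[...,1]-20)<13)&(abs(q[...,0])<110)
v,u=np.nonzero(k);Q=injig(plane(None,np.c_[u,v],.038,m));print('ret',np.percentile(Q,[.5,99.5],axis=0).round(1).tolist())
E
```

```text
clock: 77.1
tool_pos: [0.549, -0.0026, 0.2459]
eef_rot: [0.658, 0.753, 0.001, 0.0]
contact_force: [-0.7, 1.0, 0.4]
opening: 0.501
finger_force: 0.0
px [201.  78.] 438 z [0.0234 0.0249 0.0262] jig x [-5.7  2.5 10.4] y [30.4 58.9] rect ctr [ 2.4 44.9] size [16.  29.2] axis-from-y 0.7
px [238.  78.] 416 z [0.0238 0.025  0.0262] jig x [34.7 42.3 49.1] y [30.2 59.5] rect ctr [41.5 44.8] size [14.9 29.2] axis-from-y -0.6
px [165.  78.] 449 z [0.0232 0.0249 0.0263] jig x [-44.3 -36.1 -27.8] y [30.7 58.9] rect ctr [-36.1  44.8] size [16.5 28.2] axis-from-y -0.3
px [169. 142.] 890 z [0.0232 0.0249 0.0262] jig x [-44.8 -37.  -28.4] y [-58.6   9.8] rect ctr [-36.5 -24.4] size [16.4 68.3] axis-from-y -0.4
px [205. 136.] 707 z [0.0235 0.0249 0.0261] jig x [-5.   3.1 11.1] y [-44.8   9.6] rect ctr [  3.3 -17.6] size [16.  54.6] axis-from-y 0.8
px [239. 130.] 504 z [0.0237 0.0249 0.0261] jig x [34.1 41.3 48.5] y [-31.3   9.3] rect ctr [ 41.1 -11. ] size [14.4 40.7] axis-from-y -0.6
at [ 0.5492 -0.      0.2462] yaw97.91 shift [0.1354 0.0522 0.0818] turn [ 0.003 -0.003 -0.002] open0.502 F [-0.7  0.5 -0.1] q7 -0.54 t77.2
[ 54.42605605 -43.50992501]
pin 289 [117.98867108  76.16622538] 0.1659027438968883
ret [[-95.3, 10.3], [91.8, 29.7]]
```

View pics/w39.png

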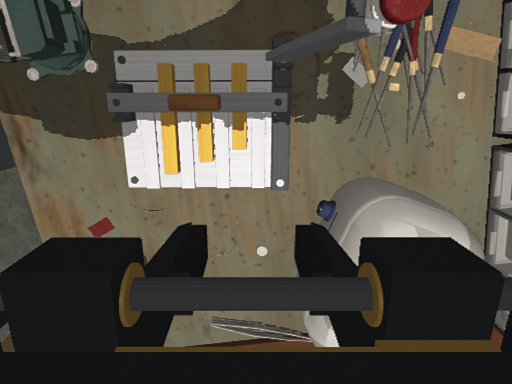

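The picture shows the stop up and leaning back (leaf at about (320,38)). The three bars lie parallel in their channels at (170,120), (204,112) and (239,106), and the retaining bar sits across them at (197,102). Everything is in place, so I'm handing in.

```bash
python3 -c "
from plant import *
print(r.finish_job())"
```

```text
the job is handed in; nothing more can be done
None
```

The jig is loaded and handed in at about 77 s: brush flat on the worktop, three bars gauged to within about 1° of square (the front bar about 5 mm off its channel's centre line), retaining bar within about 1 mm of centre, and stop up and leaning back; jar and tape were not touched.

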